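# Hang the hardware pail on the twin-prong stand by its bail

## Robot

A 6-joint arm with a two-finger parallel gripper is mounted at the origin on the work surface. World frame = base frame: x ahead of the robot, y to its left, z up, the work surface at z = 0. Lengths are in mm, angles in degrees, forces in N, time in s.
With the tool pointing down it reaches from about 300 to 850 mm from the base axis. Payload 4.2 kg.
Tool frame: the origin (TCP) lies at the very end of the fingers, on their centre line; the grasp point (between the pads) lies 19 mm behind it (hold_point_z is the z of the grasp point in the tool frame, in mm); z points along the fingers, y is the direction in which the jaws open and shut (so a half turn about z gives the same grasp; the last joint's range is limited). The gripper opens to 91 mm and grips with 3 to 60 N. Pads are 32 mm wide; open, the fingers measure 118 mm over their backs; the gripper's body (76 mm by 178 mm) begins 60 mm behind the grasp point.
Start: joints at [71.505, 18.312, 89.639, -0, 72.044, -1.146], TCP at [171.464, 548.856, 213.976] pointing down, gripper open.
Joint ranges: [-177.97, 177.97], [-48.28, 115.42], [12.27, 149.76], [-77.06, 257.06], [2.81, 150.46], [-146.56, 146.56]. Speed limits (degrees/s): [147.25, 147.25, 180, 180, 180, 180].

## Interface

Orientations are given as [roll, pitch, yaw] about the fixed x, y, z axes, in that order (R = Rz(yaw) Ry(pitch) Rx(roll)).
In Python, from workcell import state, grab_frame, job_done, hold_point_z gives the robot as it stands. The module is installed in compiled form; this text tells all that it offers.
- The arm moves only by the shell command python3 -m creep 'ROWS' [FORCE]. ROWS is JSON, a list of rows, each a list of 7 numbers: the closure, from 0 (fully open) to 1 (shut), then the shift along the tool's x, y, z in mm, then the turn, a rotation vector about the tool's x, y, z in degrees. A call has 1 to 5 rows; each row shifts and turns the commanded pose from where the row before left it, along the tool's axes as they then stand; what a row does not reach is not made up. A row lasts 1/8 s, in which the tool goes at most 62.5 mm and 10.7 degrees, less where a joint would pass 70% of its speed; a pose out of reach is approached as far as the arm can. A call is refused whole if a number of a shift passes 62.5 or a number of a turn 10.7, either way. A call with a gripper value outside its range is refused whole. The fingers move at their own pace and stop on an object; FORCE is the grip in N (left out, the last holds). Time passes only in rows, so rows that do not move let the fingers close. It gives the time, the measured TCP pose, the force and the opening at its end, in the units of the state.
- state(): the state, without advancing time (a new reading comes with each control period).
- grab_frame(name): name is "scene" or "top" or "wrist"; returns a dict with "frame" (400x640x3 uint8, red, green, blue), "fx", "fy", "cx", "cy" (pixels), "k1" (the pictures are not rectified: a ray, as slopes to the right and down, at radius r is drawn at 1 + k1 r^2 times it, then the intrinsics apply), "view" (4x4, takes a point from world to camera coordinates). Camera axes: x right, y down, z forward; pixel columns grow to the right and rows downward; lengths in mm; the calibration is good to about 2 mm. A picture is of the moment at which its call begins. There is no depth.
- job_done(): hands the job in, once; it reports no verdict.
The state is a dict: "time_s": time; "qpos": joint angles; "qvel": joint speeds; "effort": joint torques, N m; "ee_pos": TCP position; "ee_rot": TCP orientation; "force": force on the tool from outside, world axes, zero at the start; "torque": the same for the moment, N m; "gripper_width": finger opening in mm.
Only numpy, scipy, OpenCV 4.12 (cv2) and the standard library are available. Lean on these libraries where they do the work, as an engineer would, in place of code of your own. Each camera call takes 0.05 s, during which the arm holds its last target.

## Task

Swing the folded-down wire bail of the white hardware pail upright while the pail stays standing where it is on the bench, then lift the pail by the bail and hang it on the yellow twin-prong hanger, with the bail wire dropped right down into the rear saddles of both prongs; let go and leave it hanging still. Feel for the hanger and set the pail on it gently, never with a bang or hard push (under 20 N), keep the pail from tipping, and leave the other things on the bench alone.

Things in the scene. Friction and masses are not known exactly. Their poses are not given: they have to be found in the camera images.
- pail: White plastic pail of frame hardware, loose, outer radius 42 at the foot and 47 at the rim, 90 high, 0.5 to 0.8 kg in all. Origin: centre of its underside; z up. The bail's hinge line runs along its y, 82 above the underside; folded, the bail points along its -x.
- pail_hinge (a point): Mid-point of the bail's hinge line, on the pail's axis 82 above its underside; y is the hinge axis, the pail's axes.
- bail_grip (a point): Centre of the orange grip sleeve on the bail: a cylinder 14 in diameter, 36 long, along y. 95 from the hinge line. The bail is a U of 6 mm steel wire, 106 wide, with a straight cross-piece 86 long, sleeve at its middle, bare wire on the same centre line 18 to 43 either side. Clear gap from folded sleeve to pail rim about 38.
- bail (a joint): Angle of the bail about its hinge: 0 = level, pointing to the pail's -x; negative = drooping; 1.571 = upright above the pail; stops at -0.3 and 1.9. It starts folded down. The hinge is stiff (about 0.05 N m friction) and stays where it is left; forced off its arc, or with the sleeve gripped too hard to turn in the fingers, the pail slides or tips.
- stand: Fixed hanger stand: dark base plate 130 x 130 x 12, post 20 in diameter. Origin: bench level on the post's axis, z up. Two yellow prongs (plates 6 thick, at y = -33 and +33, 60 clear between them, nothing between them higher than 210) point along its -x. They pass through the bail under its cross-piece, which comes on over the tips from the -x side, gripper between the prongs.
- saddle (a point): Nominal centre of the seated wire, mid-way between the prongs, 89 from the post's axis, 231 up; stand's axes. Rear saddle of each prong: 14 wide along x, 20 deep, floor 3 below this point. Behind it (+x) an upright back-stop, face 7 behind this point, top 51 above it. CAUTION: see ledge.
- ledge (a point): Nominal point on the prongs' flat ledge top, mid-way between them, 118 from the post's axis, 248 up. Ledge 44 long in x; at its outer end an upturned tip 8 thick, 8 high; prongs reach 30 below the ledge here. Both points are nominal: the rigid prong pair was clamped by hand up to 18 off either way along x and 8 in height, unmeasured; find it by touch (or see it).
- block: Honey-coloured wooden block 60 x 90 x 26, bystander; origin under its centre.
- moulding: Bare stick of frame moulding 200 x 22 x 20, bystander; origin under its centre, long along x.
- tub: White jar with orange lid, radius 36, 75 high, bystander; origin under its centre.
- bluebottle: Blue bottle, radius 27, 120 high, bystander; origin under its centre.

How it is judged:
By the outcome, as a careful person would: the job done as asked, in the order asked, and still so for the second after the job is handed in, with the robot touching nothing.
It also fails if it takes over 72 s, if anything falls off the work surface, if the arm or the gripper's body presses on something with over 40 N, if the wrist force passes 120 N, or if a joint passes its speed limit or range.

## Working session

There is one attempt and no reset: what is moved stays moved. The work goes in short steps, Python scripts to look and compute and a shell command to move; the robot and the scene stay as the last step left them, time stands still between calls to the robot, and variables do not carry over. Pictures are saved under pics/ and viewed, and the job is handed in when it is done.

```bash
mkdir -p pics; cat > h.py <<'E'
import numpy as np, cv2, json
from scipy.spatial.transform import Rotation as R
from workcell import state, grab_frame, hold_point_z
def snap(n,f):
    g=grab_frame(n); cv2.imwrite('pics/'+f,cv2.cvtColor(g['frame'],cv2.COLOR_RGB2BGR))
    np.savez('pics/'+f[:-4]+'.npz',**{k:np.array(v) for k,v in g.items()}); return g
def load(f): 
    d=np.load('pics/'+f+'.npz'); return {k:d[k] for k in d}
def ray(g,u,v):
    K=np.array([[g['fx'],0,g['cx']],[0,g['fy'],g['cy']],[0,0,1]],float)
    x=(u-g['cx'])/g['fx'];y=(v-g['cy'])/g['fy'];rd=np.hypot(x,y);r=rd
    for _ in range(30): r=rd/(1+g['k1']*r*r)
    s=r/rd if rd>0 else 1
    V=np.array(g['view']);Rm=V[:3,:3];o=-Rm.T@V[:3,3];d=Rm.T@np.array([x*s,y*s,1.]);return o,d/np.linalg.norm(d)
def onz(g,u,v,z):
    o,d=ray(g,u,v);return o+d*(z-o[2])/d[2]
def onplane(g,u,v,p,n):
    o,d=ray(g,u,v);return o+d*(np.dot(np.array(p)-o,n)/np.dot(d,n))
def tri(*obs):
    A=np.zeros((3,3));b=np.zeros(3);L=[ray(*q) for q in obs]
    for o,d in L:
        P=np.eye(3)-np.outer(d,d);A+=P;b+=P@o
    x=np.linalg.solve(A,b);return x,[np.linalg.norm((np.eye(3)-np.outer(d,d))@(x-o)) for o,d in L]
def proj(g,p):
    V=np.array(g['view']);c=V[:3,:3]@np.array(p)+V[:3,3];x,y=c[0]/c[2],c[1]/c[2];r2=x*x+y*y;k=1+g['k1']*r2
    return g['fx']*x*k+g['cx'],g['fy']*y*k+g['cy']
E
python3 - <<'E'
from h import *
for n in ['scene','top','wrist']:
    g=snap(n,n+'0.png'); V=np.array(g['view']); print(n,g['fx'],g['cx'],g['cy'],g['k1'],(-V[:3,:3].T@V[:3,3]).round(),V[2,:3].round(2))
s=state(); print(s, hold_point_z)
E
```

```text
scene 436.2068797124937 323.603234914 201.04692054452914 -0.04236048185905787 [1088. -420. 1228.] [-0.35  0.34 -0.87]
top 447.32853374100097 314.5598001390844 201.61842874165916 -0.05224826354313626 [ 394.   -5. 1565.] [ 0.16 -0.   -0.99]
wrist 298.65099913352253 317.4160215408886 202.17230566736956 0.007020495377922494 [107. 569. 383.] [ 0.23 -0.07 -0.97]
{'time_s': 0.15, 'qpos': array([ 7.15062940e+01,  1.83430831e+01,  8.96907076e+01, -2.48318277e-03,
        7.20449028e+01, -1.14653272e+00]), 'qvel': array([-0.01225371, -0.09280137, -0.14186113, -0.09123784,  0.10405732,
       -0.03615813]), 'effort': array([ 2.15293549e-04, -4.12775981e+01, -2.32153845e+01,  7.27518741e-02,
        4.32808441e-02, -1.16144161e-04]), 'ee_pos': array([171.33718603, 548.4709184 , 213.31244483]), 'ee_rot': array([-1.79921275e+02,  7.86108818e-04,  1.62653594e+02]), 'force': array([-0.52093522,  0.68544641,  0.13987323]), 'torque': array([0.00398424, 0.01781122, 0.01509963]), 'gripper_width': 91.11421860486209} -18.8
```

View pics/scene0.png

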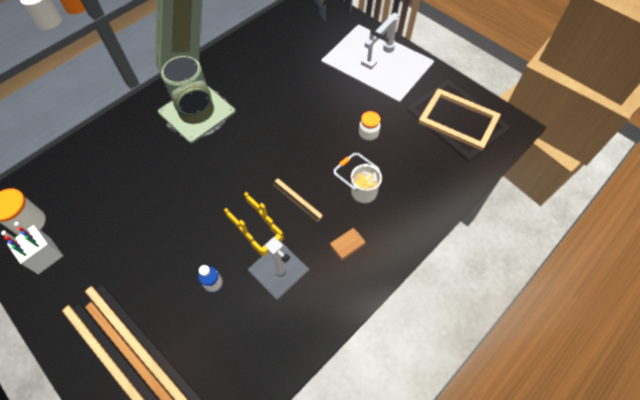

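View pics/top0.png

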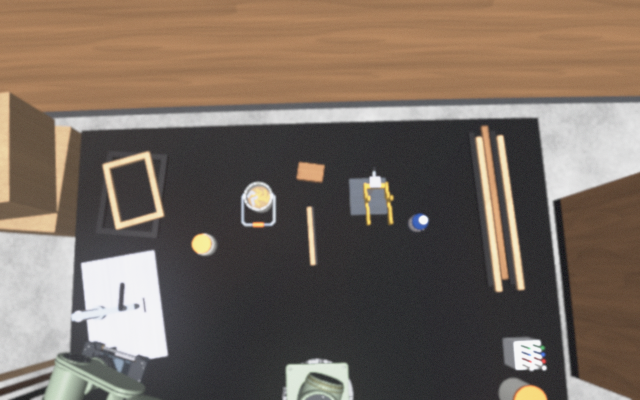

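View pics/wrist0.png

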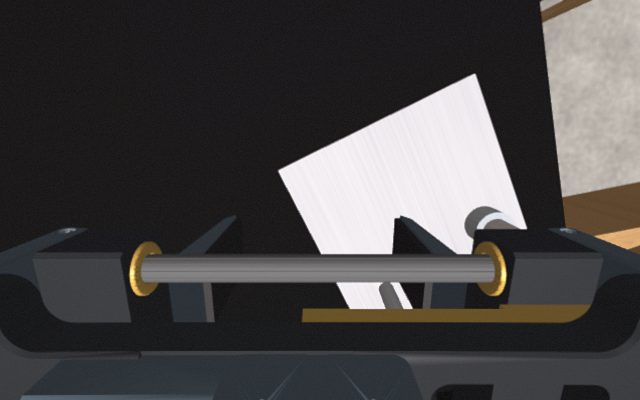

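The top view shows the pail at about (258,197) with its orange sleeve at (258,225). The stand post is near (375,178), with the yellow prongs running down to about row 222. The scene view shows the sleeve at (345,160), the pail at (365,180) and the prong tips at (228,211) and (248,196). I'll enlarge these areas next.

```bash
python3 - <<'E'
import cv2,numpy as np
a=cv2.imread('pics/top0.png');s=cv2.imread('pics/scene0.png')
t=cv2.resize(a[155:255,190:440],None,fx=3.2,fy=3.2,interpolation=cv2.INTER_CUBIC)
cv2.imwrite('pics/t0c.png',t)
cv2.imwrite('pics/s0c.png',cv2.resize(s[145:300,190:400],None,fx=3.8,fy=3.8,interpolation=cv2.INTER_CUBIC))
E
```

```text
(no output)
```

View pics/t0c.png

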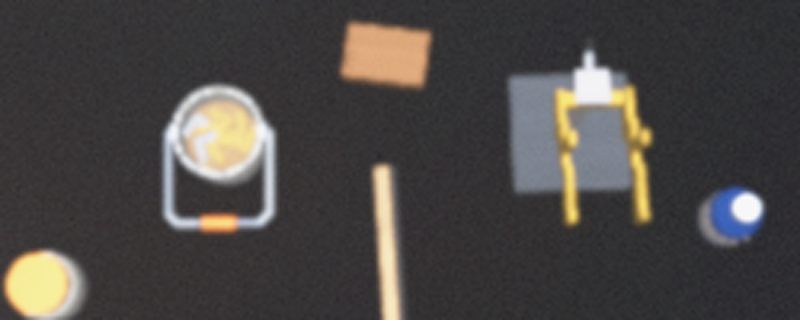

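View pics/s0c.png

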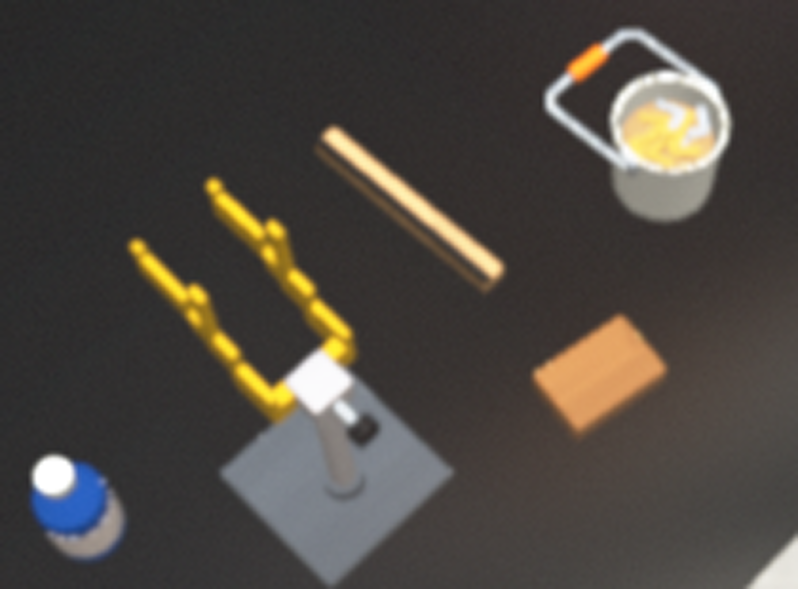

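```bash
python3 - <<'E'
from h import *
T=load('top0');S=load('scene0')
def hsv(g): return cv2.cvtColor(g['frame'],cv2.COLOR_RGB2HSV)
def comps(g,lo,hi,box,mn=8):
    m=cv2.inRange(hsv(g),np.array(lo),np.array(hi)); k=np.zeros_like(m);x0,y0,x1,y1=box;k[y0:y1,x0:x1]=m[y0:y1,x0:x1]
    n,l,st,c=cv2.connectedComponentsWithStats(k)
    return [(st[i].tolist(),c[i].round(2).tolist()) for i in range(1,n) if st[i,4]>=mn],k
for nm,g,b in [('T',T,(240,215,280,235)),('S',S,(335,150,365,170))]:
    r,k=comps(g,(4,150,150),(20,255,255),b);print(nm,'orange',r)
    
rt,k1=comps(T,(18,130,90),(35,255,255),(350,170,405,235));print('T yellow',rt)
rs,k2=comps(S,(18,130,90),(35,255,255),(215,180,290,260));print('S yellow',rs)
cv2.imwrite('pics/m.png',np.hstack([cv2.resize(k1[165:235,345:410],None,fx=6,fy=6,interpolation=0),cv2.resize(k2[185:255,220:285],None,fx=6,fy=6,interpolation=0)]))
E
```

```text
T orange [([255, 222, 8, 1, 8], [258.5, 222.0]), ([254, 226, 9, 1, 9], [258.0, 226.0])]
S orange [([339, 157, 11, 9, 43], [344.0, 161.12])]
T yellow [([382, 182, 12, 42, 194], [388.62, 202.62]), ([364, 185, 7, 40, 107], [366.65, 205.69])]
S yellow [([244, 191, 40, 50, 450], [264.52, 215.56]), ([224, 208, 44, 48, 411], [245.68, 232.24])]
```

View pics/m.png

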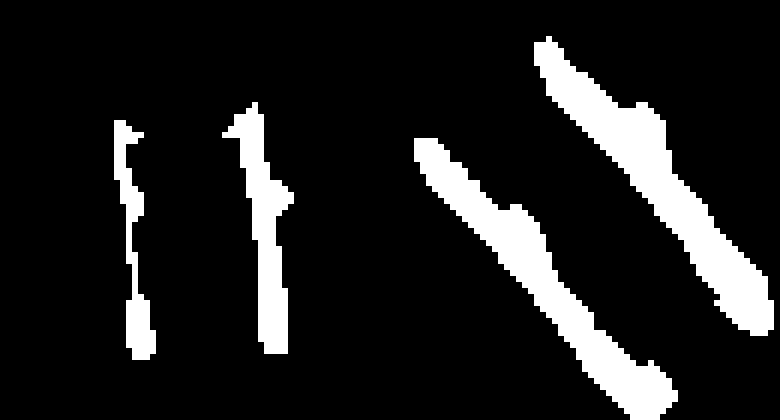

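```bash
python3 - <<'E'
from h import *
T=load('top0');S=load('scene0')
hs=lambda g:cv2.cvtColor(g['frame'],cv2.COLOR_RGB2HSV)
m=cv2.inRange(hs(T),np.array((0,140,110)),np.array((22,255,255)));m[:215]=0;m[235:]=0;m[:,:245]=0;m[:,275:]=0
v,u=np.nonzero(m);ot=(u.mean(),v.mean());print('T',ot,len(u))
m=cv2.inRange(hs(S),np.array((0,140,110)),np.array((22,255,255)));m[:150]=0;m[170:]=0;m[:,:330]=0;m[:,:335]=0;m[:,360:]=0
v,u=np.nonzero(m);os_=(u.mean(),v.mean());print('S',os_,len(u))
print('sleeve',tri((T,*ot),(S,*os_)))
for z in(60,70,80): print(z,onz(T,*ot,z).round(1),onz(S,*os_,z).round(1))
t=lambda x,y:(190+x/3.2,155+y/3.2); s=lambda x,y:(190+x/3.8,145+y/3.8)
print('plate T',[onz(T,*t(*p),12).round(0)[:2] for p in[(509,75),(514,193),(632,189)]])
print('plate S',[onz(S,*s(*p),12).round(0)[:2] for p in[(219,472),(331,586),(454,470)]])
print('post foot S',onz(S,*s(343,490),12).round(0))
print('cross ends T',onz(T,*t(172,222),75).round(0),onz(T,*t(267,222),75).round(0))
print('ears T',onz(T,*t(172,131),82).round(0),onz(T,*t(268,130),82).round(0))
print('rim T',onz(T,*t(218,132),90).round(0),'rim S',onz(S,*s(670,130),90).round(0))
print('tips', tri((T,*t(571,220)),(S,*s(213,186))),tri((T,*t(643,218)),(S,*s(136,246))))
print('bs', tri((T,*t(573,138)),(S,*s(275,228))),tri((T,*t(644,137)),(S,*s(196,294))))
print('white',tri((T,*t(592,86)),(S,*s(320,375))))
for n,g,p in[('tub',T,t(35,285)),('bottle',T,t(747,208))]: print(n,onz(g,*p,75 if n=='tub' else 120).round())
E
```

```text
T (np.float64(257.59090909090907), np.float64(224.3181818181818)) 22
S (np.float64(344.14285714285717), np.float64(161.03174603174602)) 63
sleeve (array([570.1525508 , 183.57741949,  76.12617509]), [np.float64(0.4868321126127441), np.float64(0.48683211261280807)])
60 [572.4 186.   60. ] [562.7 191.6  60. ]
70 [571.2 184.8  70. ] [567.2 186.3  70. ]
80 [570.  183.5  80. ] [571.7 181.1  80. ]
plate T [array([ 733., -134.]), array([ 600., -134.]), array([ 601., -264.])]
plate S [array([ 605., -262.]), array([ 733., -261.]), array([ 733., -132.])]
post foot S [ 684. -204.   12.]
cross ends T [572. 231.  75.] [569. 131.  75.]
ears T [667. 229.  82.] [665. 128.  82.]
rim T [663. 180.  90.] rim S [671. 175.  90.]
tips (array([ 541.59823875, -164.44523763,  256.6183247 ]), [np.float64(0.6749601717091843), np.float64(0.6749601717092536)]) (array([ 541.26768662, -230.77276136,  257.80818554]), [np.float64(0.5370654716131943), np.float64(0.5370654716132665)])
bs (array([ 612.59921666, -165.47330088,  289.45941891]), [np.float64(1.0954412826016824), np.float64(1.0954412826018087)]) (array([ 611.80455217, -231.0488643 ,  286.41201734]), [np.float64(0.3711750650401424), np.float64(0.3711750650400185)])
white (array([ 677.34629436, -196.43782034,  207.79244343]), [np.float64(1.4613474461369351), np.float64(1.4613474461369858)])
tub [510. 374.  75.]
bottle [ 564. -362.  120.]
```

```bash
cat >> h.py <<'E'
def plan(p,rpy,n,cl=0,start=None):
    s=state();p0=np.array(s['ee_pos']);R0=R.from_euler('xyz',s['ee_rot'],degrees=True)
    if start is not None: p0=np.array(start[0]);R0=R.from_euler('xyz',start[1],degrees=True)
    R1=R.from_euler('xyz',rpy,degrees=True);rv=(R0.inv()*R1).as_rotvec();out=[]
    for i in range(n):
        A=R0*R.from_rotvec(rv*i/n);d=A.inv().apply((np.array(p)-p0)/n)
        out.append([cl]+d.round(1).tolist()+np.degrees(rv/n).round(2).tolist())
    for i in range(0,n,5): print(json.dumps(out[i:i+5]))
def st():
    s=state();print('t',round(s['time_s'],2),'p',s['ee_pos'].round(1),'rot',s['ee_rot'].round(2),'F',s['force'].round(2),'w',round(s['gripper_width'],1),'q',s['qpos'].round(0))
E
python3 -c "
from h import *
plan([570,184,185],[180,0,88.5],10)"
```

```text
[[0, -48.9, -22.9, 2.9, -0.01, 0.01, 7.42], [0, -51.5, -16.4, 2.9, -0.01, 0.01, 7.42], [0, -53.2, -9.6, 2.9, -0.01, 0.01, 7.42], [0, -53.9, -2.7, 2.8, -0.01, 0.01, 7.42], [0, -53.8, 4.3, 2.8, -0.01, 0.01, 7.42]]
[[0, -52.8, 11.2, 2.8, -0.01, 0.01, 7.42], [0, -50.9, 17.9, 2.8, -0.01, 0.01, 7.42], [0, -48.2, 24.4, 2.8, -0.01, 0.01, 7.42], [0, -44.7, 30.4, 2.8, -0.01, 0.01, 7.42], [0, -40.4, 35.9, 2.8, -0.01, 0.01, 7.42]]
```

```bash
python3 -m creep '[[0,-49,-23,3,0,0,7.4],[0,-51.5,-16.5,3,0,0,7.4],[0,-53,-9.5,3,0,0,7.4],[0,-54,-2.5,3,0,0,7.4],[0,-54,4.5,3,0,0,7.4]]'
python3 -m creep '[[0,-53,11,3,0,0,7.4],[0,-51,18,3,0,0,7.4],[0,-48,24.5,3,0,0,7.4],[0,-44.5,30.5,3,0,0,7.4],[0,-40.5,36,3,0,0,7.4]]'
python3 -m creep '[[0,0,0,0,0,0,0]]'
python3 -c "
from h import *
st();g=snap('wrist','w1.png')"
```

```text
time_s: 0.78
ee_pos: [372.3, 365.5, 198.7]
ee_rot: [-180.0, -0.0, 125.4]
force: [1.0, 0.9, 0.1]
gripper_width: 91.4
time_s: 1.4
ee_pos: [572.2, 183.6, 183.6]
ee_rot: [-180.0, -0.0, 88.4]
force: [0.2, 0.6, 0.6]
gripper_width: 91.1
time_s: 1.52
ee_pos: [573.2, 182.2, 182.9]
ee_rot: [-180.0, 0.0, 88.4]
force: [-0.6, 0.0, -0.4]
gripper_width: 91.3
t 1.52 p [573.2 182.2 182.9] rot [-1.7998e+02  5.0000e-02  8.8380e+01] F [-0.58  0.01 -0.42] w 91.3 q [17. 22. 89. -0. 69. 18.]
```

View pics/w1.png

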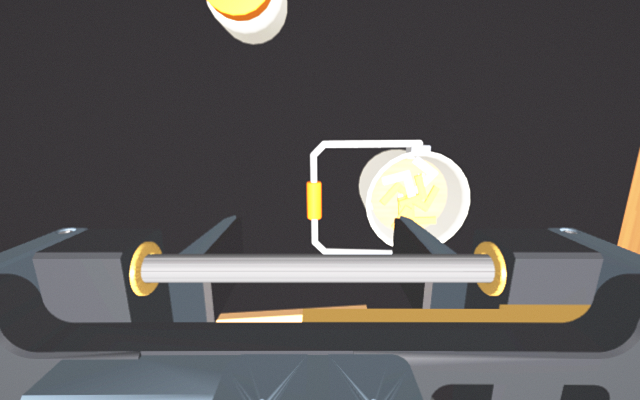

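The wrist view shows the sleeve at (314,200), the bail arms at rows 144 and 251, and the pail rim centred near (418,200). I'll combine these with the earlier views.

```bash
python3 - <<'E'
from h import *
W=load('w1');T=load('top0');S=load('scene0')
m=cv2.inRange(cv2.cvtColor(W['frame'],cv2.COLOR_RGB2HSV),np.array((5,150,120)),np.array((25,255,255)));m[:170]=0;m[230:]=0;m[:,:295]=0;m[:,330:]=0
v,u=np.nonzero(m);c=(u.mean(),v.mean());print(c,len(u),u.min(),u.max(),v.min(),v.max())
r=cv2.minAreaRect(np.stack([u,v],1).astype(np.float32));print(r)
print(tri((W,*c),(T,257.6,224.2),(S,344.14,161.03)), tri((W,*c),(S,344.14,161.03)))
for z in (70,76,82):print(z,onz(W,*c,z).round(1))
a,b=onz(W,r[0][0],v.min(),76),onz(W,r[0][0],v.max(),76);print(a,b)
g=cv2.cvtColor(W['frame'],cv2.COLOR_RGB2GRAY)
for col in (340,360,380): print(col,[ (y,int(g[y,col])) for y in range(138,152)][::2])
# wire centre: along columns of cross-piece
for row in (165,175,225,235):
    x=np.arange(305,325);w=g[row,305:325].astype(float);w=np.clip(w-80,0,None);print(row,(x*w).sum()/w.sum(),onz(W,(x*w).sum()/w.sum(),row,76).round(1))
# rim
lab=cv2.inRange(cv2.cvtColor(W['frame'],cv2.COLOR_RGB2HSV),np.array((0,0,185)),np.array((180,60,255)))
for p in[(366,198),(469,196)]:print(onz(W,*p,90).round(1))
E
```

```text
(np.float64(312.43333333333334), np.float64(197.69166666666666)) 120 306 321 181 219
((313.5, 200.0), (38.0, 15.0), 90.0)
(array([569.90064957, 184.16283727,  75.00803108]), [np.float64(0.7694584642979998), np.float64(1.0629584346770713), np.float64(0.6644318754988131)]) (array([569.13764016, 184.35616876,  73.97436568]), [np.float64(0.21779991790805278), np.float64(0.21779991790803374)])
70 [569.2 183.5  70. ]
76 [569.4 184.9  76. ]
82 [569.5 186.4  82. ]
[570.89521023 201.00175618  76.        ] [569.72191639 163.71782361  76.        ]
340 [(138, 56), (140, 190), (142, 255), (144, 255), (146, 255), (148, 93), (150, 58)]
360 [(138, 53), (140, 225), (142, 255), (144, 255), (146, 255), (148, 84), (150, 60)]
380 [(138, 51), (140, 242), (142, 255), (144, 255), (146, 255), (148, 81), (150, 55)]
165 313.2207792207792 [571.1 216.   76. ]
175 313.327018121911 [570.9 206.7  76. ]
225 314.1898734177215 [570.2 157.6  76. ]
235 314.3052276559865 [570.  147.3  76. ]
[618.1 186.6  90. ]
[710.6 185.8  90. ]
```

```bash
python3 -m creep '[[0.56,0.7,-3.2,10,0,0,-0.6],[0.56,0,0,30,0,0,0],[0.56,0,0,20,0,0,0],[0.56,0,0,0,0,0,0]]'
python3 -c "
from h import *
st();g=snap('wrist','w2.png')"
```

```text
time_s: 2.08
ee_pos: [565.4, 186.5, 122.1]
ee_rot: [-179.7, 0.1, 89.4]
force: [0.3, -0.1, 0.7]
gripper_width: 53.8
t 2.08 p [565.4 186.5 122.1] rot [-1.7974e+02  7.0000e-02  8.9400e+01] F [ 0.28 -0.14  0.65] w 53.8 q [17. 24. 94.  0. 62. 18.]
```

View pics/w2.png

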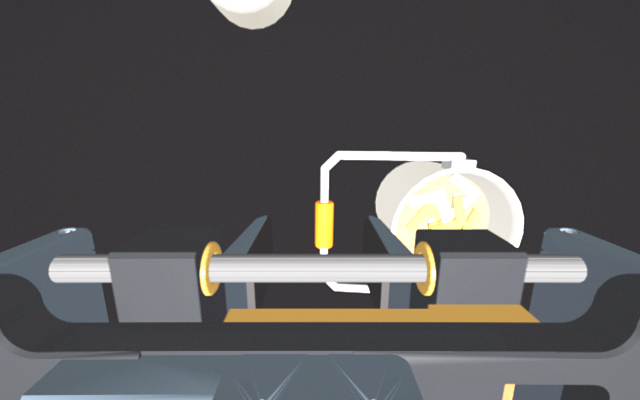

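```bash
python3 -m creep '[[0.56,0,0,0,0,0,0],[0.56,0,0,0,0,0,0]]'
python3 - <<'E'
from h import *
st();g=snap('wrist','w3.png')
m=cv2.inRange(cv2.cvtColor(g['frame'],cv2.COLOR_RGB2HSV),np.array((5,130,80)),np.array((28,255,255)));m[:190]=0;m[255:]=0;m[:,:300]=0;m[:,350:]=0
v,u=np.nonzero(m);print(cv2.minAreaRect(np.stack([u,v],1).astype(np.float32)),len(u))
c=((u.min()+u.max())/2,(v.min()+v.max())/2);print(c,onz(g,*c,76),tri((g,*c),(load('w1'),313.5,200)),tri((g,*c),(load('scene0'),344.14,161.03)))
E
```

```text
time_s: 2.38
ee_pos: [568.3, 186.1, 125.0]
ee_rot: [179.9, -0.0, 89.3]
force: [0.5, -0.4, -0.3]
gripper_width: 39.8
t 2.38 p [568.3 186.1 125. ] rot [ 1.799e+02 -4.000e-02  8.928e+01] F [ 0.5  -0.4  -0.35] w 39.8 q [17. 24. 94.  0. 62. 18.]
((319.5, 223.0), (48.0, 19.0), 90.0) 319
(np.float64(319.5), np.float64(223.0)) [570.86950074 182.50336227  76.        ] (array([570.62211574, 183.66849283,  79.80008983]), [np.float64(0.23842085611737052), np.float64(0.23842085611743444)]) (array([570.61759268, 182.7261716 ,  77.12437518]), [np.float64(0.2819750788857859), np.float64(0.28197507888574036)])
```

```bash
python3 -m creep '[[0.56,-3.3,2.5,10,0,0,0],[0.56,0,0,20,0,0,0],[0.56,0,0,20,0,0,0],[0.56,0,0,13.5,0,0,0],[0.56,0,0,0,0,0,0]]'
python3 -m creep '[[0.56,0,0,0,0,0,0],[0.56,0,0,0,0,0,0]]'
python3 - <<'E'
from h import *
st();g=snap('wrist','w4.png');g=snap('scene','s4.png')
s=g['frame'][120:240,300:420][:,:,::-1];cv2.imwrite('pics/s4c.png',cv2.resize(s,None,fx=5,fy=5,interpolation=2))
E
```

```text
time_s: 3.05
ee_pos: [569.7, 182.0, 59.2]
ee_rot: [-179.9, 0.0, 89.2]
force: [0.2, 0.3, 0.3]
gripper_width: 39.9
time_s: 3.3
ee_pos: [571.0, 182.6, 61.3]
ee_rot: [179.9, -0.0, 89.3]
force: [-0.3, 0.4, -0.4]
gripper_width: 40.0
t 3.3 p [571.  182.6  61.3] rot [ 1.7991e+02 -3.0000e-02  8.9250e+01] F [-0.32  0.42 -0.35] w 40.0 q [17. 28. 98.  0. 54. 17.]
```

View pics/w4.png

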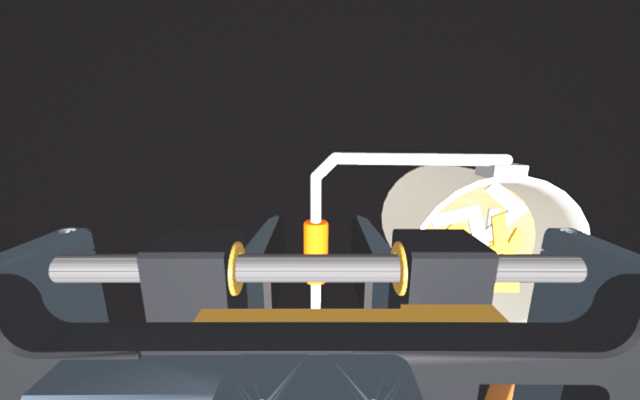

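View pics/s4c.png

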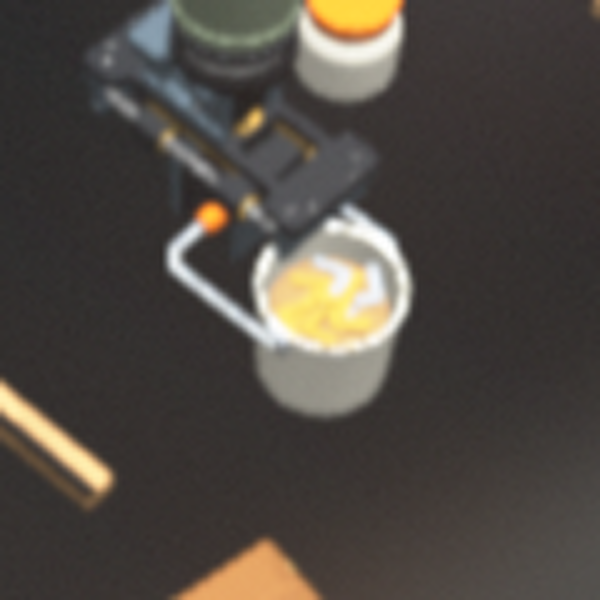

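The sleeve is between the fingers at about column 316, and the finger inner faces are at about 272 and 365. It's centred, so I'll close on it lightly.

```bash
python3 -m creep '[[0.8,0,0,0,0,0,0],[0.8,0,0,0,0,0,0],[0.8,0,0,0,0,0,0],[0.82,0,0,0,0,0,0],[0.84,0,0,0,0,0,0]]' 3
python3 -m creep '[[0.86,0,0,0,0,0,0],[0.88,0,0,0,0,0,0],[0.9,0,0,0,0,0,0],[0.9,0,0,0,0,0,0]]' 3
python3 -c "
from h import *
st();g=snap('wrist','w5.png')"
```

```text
time_s: 4.03
ee_pos: [570.2, 182.4, 60.4]
ee_rot: [-180.0, -0.0, 89.2]
force: [-0.4, 0.5, -0.1]
gripper_width: 14.7
time_s: 4.53
ee_pos: [569.9, 182.4, 60.3]
ee_rot: [-179.9, 0.0, 89.2]
force: [-3.2, -0.5, 0.0]
gripper_width: 13.7
t 4.53 p [569.9 182.4  60.3] rot [-179.93    0.     89.25] F [-3.16 -0.55  0.03] w 13.7 q [17. 28. 98.  0. 54. 17.]
```

View pics/w5.png

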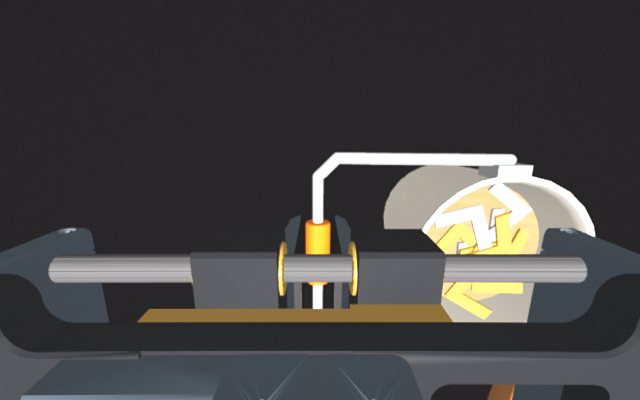

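```bash
python3 -m creep '[[0.9,0,-0.8,0,0,0,0],[0.9,0,0,0,0,0,0],[0.9,0,0,0,0,0,0]]' 3
python3 - <<'E'
import numpy as np
from h import *
st()
th=np.radians(np.linspace(-3.5,90,26));y=-95*np.cos(th);z=-95*np.sin(th)
d=np.stack([np.diff(y),np.diff(z)],1)
for i in range(0,25,5): print(np.degrees(th[i+5]).round(1),d[i:i+5].round(1).tolist(), 'cum',(y[i+5]-y[0]).round(1),(z[i+5]-z[0]).round(1))
E
```

```text
time_s: 4.95
ee_pos: [569.9, 182.4, 60.5]
ee_rot: [180.0, -0.0, 89.3]
force: [-0.9, -1.1, -0.6]
gripper_width: 14.0
t 4.95 p [569.9 182.4  60.5] rot [ 1.7997e+02 -1.0000e-02  8.9250e+01] F [-0.86 -1.08 -0.57] w 14.0 q [17. 28. 98. -0. 54. 17.]
15.2 [[-0.2, -6.2], [0.2, -6.2], [0.6, -6.2], [1.0, -6.1], [1.4, -6.0]] cum 3.1 -30.7
33.9 [[1.8, -5.9], [2.2, -5.8], [2.6, -5.6], [2.9, -5.5], [3.3, -5.3]] cum 16.0 -58.8
52.6 [[3.6, -5.0], [3.9, -4.8], [4.2, -4.5], [4.5, -4.2], [4.8, -3.9]] cum 37.1 -81.3
71.3 [[5.0, -3.6], [5.3, -3.3], [5.5, -2.9], [5.7, -2.6], [5.8, -2.2]] cum 64.4 -95.8
90.0 [[5.9, -1.8], [6.0, -1.4], [6.1, -1.0], [6.2, -0.6], [6.2, -0.2]] cum 94.8 -100.8
```

```bash
python3 -m creep '[[0.9,0,-0.1,-3,0,0,0],[0.9,0,-0.1,-3.2,0,0,0],[0.9,0,0,-3.1,0,0,0],[0.9,0,0.2,-3.1,0,0,0],[0.9,0,0,0,0,0,0]]' 3
python3 -m creep '[[0.9,0,0,0,0,0,0]]' 
python3 -c "
from h import *
st()"
```

```text
time_s: 5.58
ee_pos: [569.5, 182.4, 73.2]
ee_rot: [180.0, -0.0, 89.3]
force: [-1.0, -0.3, 0.4]
gripper_width: 13.4
time_s: 5.7
ee_pos: [569.5, 182.4, 73.0]
ee_rot: [-180.0, -0.0, 89.3]
force: [-1.0, -0.6, -0.0]
gripper_width: 13.7
t 5.7 p [569.5 182.4  73. ] rot [-1.800e+02 -1.000e-02  8.925e+01] F [-1.03 -0.61 -0.03] w 13.7 q [17. 27. 98.  0. 55. 17.]
```

```bash
python3 -m creep '[[0.9,0,0.6,-6.2,0,0,0],[0.9,0,1,-6.1,0,0,0],[0.9,0,1.4,-6,0,0,0],[0.9,0,0,0,0,0,0]]' 3
python3 -c "
from h import *
st();g=snap('scene','s6.png')
s=g['frame'][120:240,300:420][:,:,::-1];cv2.imwrite('pics/s6c.png',cv2.resize(s,None,fx=5,fy=5,interpolation=2))"
```

```text
time_s: 6.2
ee_pos: [572.4, 182.4, 91.8]
ee_rot: [-180.0, -0.0, 89.2]
force: [-4.3, -0.0, 1.2]
gripper_width: 14.1
t 6.2 p [572.4 182.4  91.8] rot [-1.7998e+02 -1.0000e-02  8.9250e+01] F [-4.25 -0.    1.24] w 14.1 q [17. 26. 96.  0. 58. 17.]
```

View pics/s6c.png

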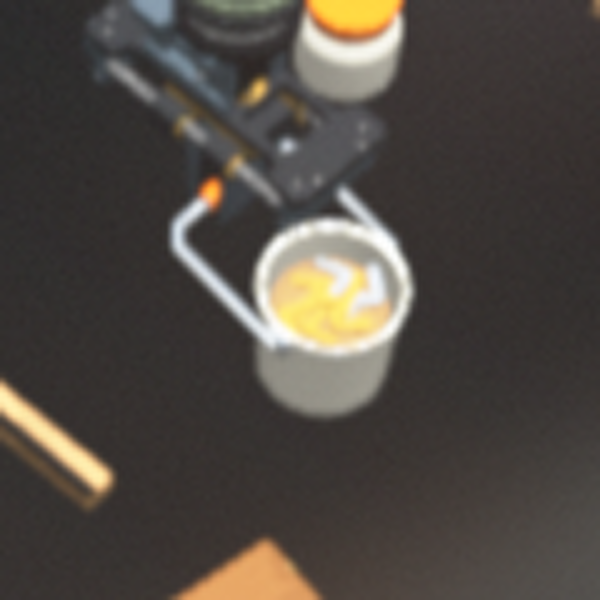

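```bash
python3 -m creep '[[0.9,0,-1.3,0,0,0,0],[0.9,0,0,0,0,0,0],[0.9,0,0,0,0,0,0]]' 3
python3 - <<'E'
from h import *
st()
s=state()['ee_pos'];print('angle if hinge x 664.5:',np.degrees(np.arccos((664.5-s[0])/95)),'z sleeve',82+95*np.sin(np.arccos((664.5-s[0])/95)), 'tcp+15',s[2]+15)
for a in (11,13):
  th=np.radians(np.linspace(a,51,12));y=-95*np.cos(th);z=-95*np.sin(th);print(np.stack([np.diff(y),np.diff(z)],1).round(1).tolist())
E
```

```text
time_s: 6.62
ee_pos: [571.6, 182.3, 91.1]
ee_rot: [180.0, -0.0, 89.3]
force: [-2.2, -0.4, -0.7]
gripper_width: 14.1
t 6.62 p [571.6 182.3  91.1] rot [179.97  -0.    89.25] F [-2.2  -0.41 -0.7 ] w 14.1 q [17. 26. 96. -0. 58. 17.]
angle if hinge x 664.5: 12.068169233661344 z sleeve 101.86215553943015 tcp+15 106.0915140970495
[[1.3, -5.9], [1.7, -5.8], [2.1, -5.7], [2.4, -5.5], [2.8, -5.4], [3.1, -5.2], [3.4, -5.0], [3.7, -4.7], [4.0, -4.5], [4.3, -4.2], [4.6, -3.9]]
[[1.5, -5.5], [1.8, -5.4], [2.1, -5.3], [2.4, -5.2], [2.7, -5.0], [3.0, -4.9], [3.3, -4.7], [3.6, -4.5], [3.9, -4.2], [4.1, -4.0], [4.3, -3.7]]
```

```bash
python3 -m creep '[[0.9,0,-0.5,-2,0,0,0],[0.9,0,1.0,-5.5,0,0,0],[0.9,0,1.6,-5.8,0,0,0],[0.9,0,1.9,-5.7,0,0,0],[0.9,0,0,0,0,0,0]]' 3
python3 -m creep '[[0.9,0,0,0,0,0,0]]'
python3 -c "
from h import *
st()"
```

```text
time_s: 7.25
ee_pos: [576.1, 182.5, 111.0]
ee_rot: [179.9, -0.0, 89.2]
force: [2.7, -0.2, -1.2]
gripper_width: 13.7
time_s: 7.38
ee_pos: [575.4, 182.4, 110.4]
ee_rot: [180.0, -0.0, 89.2]
force: [2.4, -0.1, -1.2]
gripper_width: 13.8
t 7.38 p [575.4 182.4 110.4] rot [ 1.7997e+02 -2.0000e-02  8.9250e+01] F [ 2.36 -0.14 -1.16] w 13.8 q [16. 25. 94.  0. 60. 17.]
```

```bash
python3 -m creep '[[0.9,0,0.8,0,0,0,0],[0.9,0,0,0,0,0,0]]' 3
python3 -c "
from h import *
st();g=snap('scene','s7.png');h=snap('wrist','w7.png')
s=g['frame'][140:220,320:400][:,:,::-1];cv2.imwrite('pics/s7c.png',cv2.resize(s,None,fx=7,fy=7,interpolation=2))"
```

```text
time_s: 7.62
ee_pos: [576.1, 182.4, 110.1]
ee_rot: [-180.0, -0.0, 89.3]
force: [3.4, 0.2, -1.7]
gripper_width: 14.4
t 7.62 p [576.1 182.4 110.1] rot [-1.800e+02 -1.000e-02  8.925e+01] F [ 3.35  0.2  -1.67] w 14.4 q [16. 25. 94.  0. 60. 17.]
```

View pics/s7c.png

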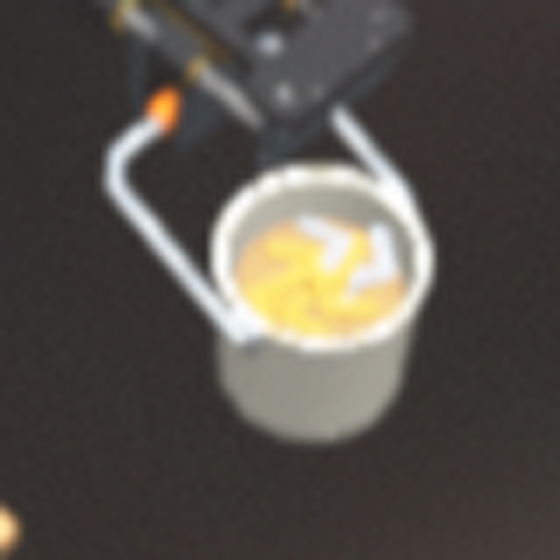

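View pics/w7.png

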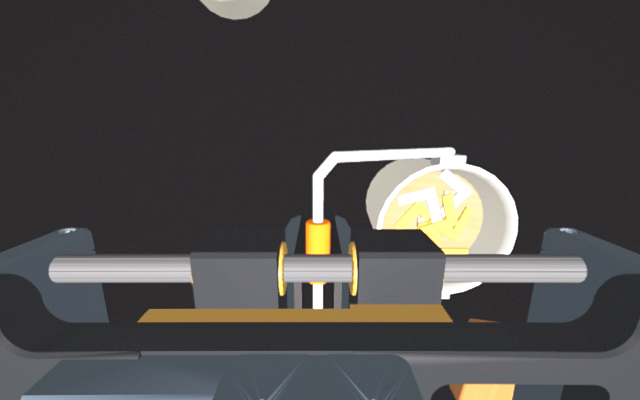

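```bash
python3 -m creep '[[0.9,0,0,0,0,0,0]]' 3; python3 - <<'E'
from h import *
F=[]
for n in range(5): grab_frame('top'); F.append(state()['force'])
print(np.mean(F,0).round(2),np.std(F,0).round(2)); st()
S=load('s7');W=load('w7')
m=cv2.inRange(cv2.cvtColor(S['frame'],cv2.COLOR_RGB2HSV),np.array((0,120,110)),np.array((22,255,255)));m[:150]=0;m[162:]=0;m[:,:338]=0;m[:,350:]=0
v,u=np.nonzero(m);print(u.mean(),v.mean(),len(u))
for y in (165,167,170): print(y,onplane(S,u.mean(),v.mean(),[0,y,0],[0,1,0]).round(1))
# elbow of -y arm in crop (118,170)/7
e=onplane(S,320+115/7,140+172/7,[0,182.5-53,0],[0,1,0]);print('arm -y outer bend',e.round(1))
print('ear', onplane(S,320+243/7,140+328/7,[0,182.5-53,0],[0,1,0]).round(1))
for nm in ('w5','w7'):
    W=load(nm);h=proj(W,[664.5,182,82]); print(nm,'rim L/R edges onz90')
W=load('w7')
for p in [(377,225),(518,225)]: print(onz(W,*p,90).round(1))
W=load('w5')
for p in [(594,240)]: print(onz(W,*p,90).round(1))
E
```

```text
time_s: 7.85
ee_pos: [576.1, 182.3, 110.1]
ee_rot: [-180.0, -0.0, 89.3]
force: [3.2, 0.3, -0.6]
gripper_width: 13.6
[ 3.38 -0.01 -1.46] [0.27 0.35 0.46]
t 8.1 p [576.1 182.3 110.1] rot [-180.     -0.     89.25] F [ 3.74  0.01 -2.2 ] w 13.9 q [16. 25. 94.  0. 60. 17.]
343.2857142857143 154.9047619047619 21
165 [580.5 165.  138.5]
167 [578.8 167.  134.8]
170 [576.2 170.  129.2]
arm -y outer bend [586.1 129.5 129.2]
ear [664.7 129.5  90.2]
w5 rim L/R edges onz90
w7 rim L/R edges onz90
[616.8 186.3  90. ]
[710.6 185.1  90. ]
[708. 194.  90.]
```

```bash
python3 -m creep '[[0.9,0,1,0,0,0,0],[0.9,0,1,0,0,0,0],[0.9,0,0,0,0,0,0]]' 3; python3 - <<'E'
from h import *
F=[]
for n in range(4): grab_frame('top'); F.append(state()['force'])
print(np.mean(F,0).round(2),np.std(F,0).round(2)); st()
E
```

```text
time_s: 8.48
ee_pos: [578.1, 182.3, 110.1]
ee_rot: [-180.0, -0.0, 89.2]
force: [2.3, 0.2, -1.0]
gripper_width: 14.1
[ 2.19 -0.35 -1.6 ] [0.18 0.16 0.31]
t 8.68 p [578.1 182.3 110.1] rot [-179.99   -0.     89.25] F [ 2.1  -0.42 -1.51] w 14.1 q [16. 26. 94.  0. 60. 17.]
```

```bash
python3 -m creep '[[0.9,0,1,0,0,0,0],[0.9,0,0.8,0,0,0,0],[0.9,0,0,0,0,0,0]]' 3; python3 - <<'E'
from h import *
F=[]
for n in range(4): g=grab_frame('wrist'); F.append(state()['force'])
g=snap('wrist','w8.png')
print(np.mean(F,0).round(2),np.std(F,0).round(2)); st()
E
```

```text
time_s: 9.05
ee_pos: [578.3, 182.2, 110.0]
ee_rot: [-179.8, 0.0, 89.2]
force: [-5.2, 0.1, 2.4]
gripper_width: 14.0
[-4.78  0.22  2.84] [0.34 0.2  0.45]
t 9.3 p [578.7 182.2 110. ] rot [-1.7985e+02  2.0000e-02  8.9250e+01] F [-5.71 -0.06  2.56] w 13.8 q [16. 26. 94.  0. 61. 17.]
```

View pics/w8.png

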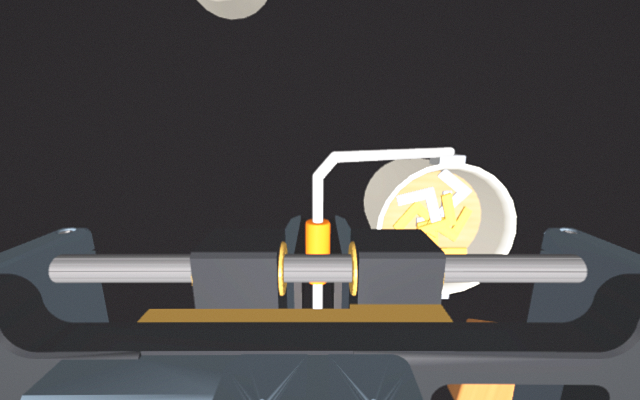

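Pixel positions barely changed: the rim's right edge moved from 518 to 516, which matches the camera's own shift, so the pail hasn't slid. Both force directions agree with a bail angle of about 27°. I'll loosen the fingers to a cage about 16 mm wide, so the bail can follow its own arc without loading the pail.

```bash
python3 -m creep '[[0.825,0,-0.8,0,0,0,0],[0.825,0,0,0,0,0,0],[0.825,0,0,0,0,0,0]]' 3; python3 - <<'E'
from h import *
F=[]
for n in range(3): g=grab_frame('wrist'); F.append(state()['force'])
print(np.mean(F,0).round(2)); st()
th=np.radians(np.linspace(27.2,90,18));y=-95*np.cos(th);z=-95*np.sin(th)
d=np.stack([np.diff(y),np.diff(z)],1)
for i in range(17): print(np.degrees(th[i+1]).round(1),d[i].round(1), 'x',(663.8+y[i+1]).round(1),'tcpz',(82-z[i+1]-15.5).round(1))
E
```

```text
time_s: 9.68
ee_pos: [579.3, 182.2, 110.1]
ee_rot: [180.0, -0.0, 89.2]
force: [-2.3, -0.2, -0.8]
gripper_width: 15.9
[-1.48  0.06 -0.13]
t 9.82 p [579.3 182.2 110.1] rot [179.98  -0.    89.25] F [-2.07 -0.1   0.4 ] w 15.7 q [16. 26. 94. -0. 60. 17.]
30.9 [ 3.  -5.4] x 582.3 tcpz 115.3
34.6 [ 3.3 -5.2] x 585.6 tcpz 120.4
38.3 [ 3.6 -4.9] x 589.2 tcpz 125.4
42.0 [ 3.9 -4.7] x 593.2 tcpz 130.0
45.7 [ 4.2 -4.4] x 597.4 tcpz 134.5
49.4 [ 4.5 -4.1] x 601.9 tcpz 138.6
53.1 [ 4.8 -3.8] x 606.7 tcpz 142.4
56.8 [ 5.  -3.5] x 611.7 tcpz 145.9
60.4 [ 5.2 -3.2] x 616.9 tcpz 149.1
64.1 [ 5.4 -2.8] x 622.4 tcpz 152.0
67.8 [ 5.6 -2.5] x 628.0 tcpz 154.5
71.5 [ 5.7 -2.1] x 633.7 tcpz 156.6
75.2 [ 5.9 -1.8] x 639.6 tcpz 158.4
78.9 [ 6.  -1.4] x 645.5 tcpz 159.7
82.6 [ 6. -1.] x 651.6 tcpz 160.7
86.3 [ 6.1 -0.6] x 657.7 tcpz 161.3
90.0 [ 6.1 -0.2] x 663.8 tcpz 161.5
```

```bash
python3 -m creep '[[0.825,0,3,-5.4,0,0,0],[0.825,0,3.3,-5.2,0,0,0],[0.825,0,3.6,-4.9,0,0,0],[0.825,0,0,0,0,0,0]]' 3; python3 - <<'E'
from h import *
F=[]
for n in range(2): g=grab_frame('wrist'); F.append(state()['force'])
g=snap('scene','s9.png');s=g['frame'][120:220,310:410][:,:,::-1];cv2.imwrite('pics/s9c.png',cv2.resize(s,None,fx=6,fy=6,interpolation=2))
print(np.mean(F,0).round(2)); st()
E
```

```text
time_s: 10.32
ee_pos: [589.2, 182.2, 126.5]
ee_rot: [180.0, -0.0, 89.2]
force: [-5.5, 0.3, 2.3]
gripper_width: 16.2
[-4.86 -0.42  3.01]
t 10.47 p [588.4 182.1 125.7] rot [-179.92    0.     89.25] F [-4.97 -0.55  2.05] w 15.9 q [16. 26. 91.  0. 63. 17.]
```

View pics/s9c.png

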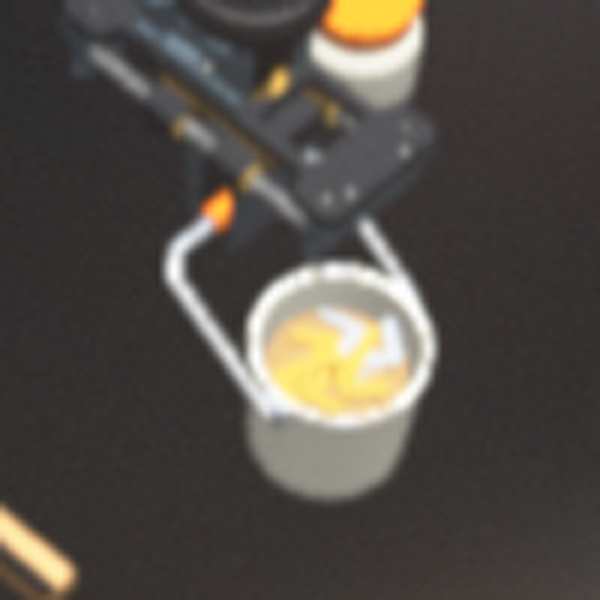

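```bash
python3 -m creep '[[0.825,0,-0.4,-2,0,0,0],[0.825,0,0,0,0,0,0],[0.825,0,0,0,0,0,0]]' 3; python3 - <<'E'
from h import *
F=[]
for n in range(3): g=grab_frame('wrist'); F.append(state()['force'])
print(np.mean(F,0).round(2)); st()
E
```

```text
time_s: 10.85
ee_pos: [588.8, 182.1, 127.6]
ee_rot: [180.0, 0.0, 89.3]
force: [-2.6, -0.8, 2.1]
gripper_width: 15.7
[-2.85 -0.52  1.83]
t 11.0 p [588.8 182.1 127.7] rot [179.98   0.    89.25] F [-2.72 -0.4   1.63] w 16.0 q [16. 26. 91. -0. 63. 17.]
```

```bash
python3 -m creep '[[0.825,0,3.2,-5.4,0,0,0],[0.825,0,3.7,-4.9,0,0,0],[0.825,0,4,-4.7,0,0,0],[0.825,0,0,0,0,0,0]]' 3; python3 - <<'E'
from h import *
F=[]
for n in range(2): g=grab_frame('wrist'); F.append(state()['force'])
print(np.mean(F,0).round(2)); st()
E
```

```text
time_s: 11.5
ee_pos: [600.6, 182.2, 143.3]
ee_rot: [179.9, -0.0, 89.2]
force: [-0.3, -0.7, -0.5]
gripper_width: 16.6
[-0.14  0.16  0.36]
t 11.6 p [599.9 182.1 142.8] rot [ 1.7995e+02 -2.0000e-02  8.9250e+01] F [ 0.41 -0.06  0.68] w 15.9 q [16. 26. 89.  0. 66. 17.]
```

```bash
python3 - <<'E'
from h import *
g=snap('wrist','w10.png');g=snap('scene','s10.png');s=g['frame'][120:220,310:410][:,:,::-1];cv2.imwrite('pics/s10c.png',cv2.resize(s,None,fx=5,fy=5,interpolation=2))
E
```

```text
(no output)
```

View pics/w10.png

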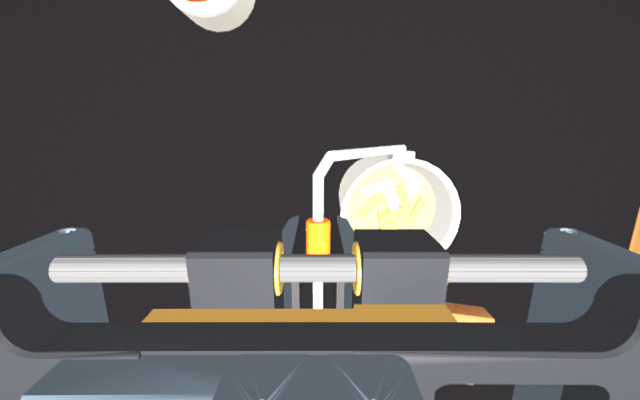

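View pics/s10c.png

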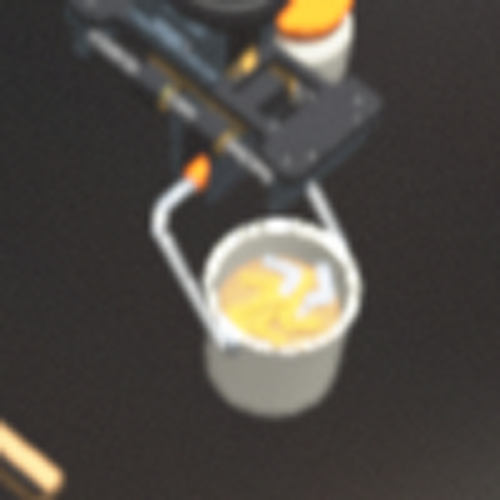

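```bash
python3 -m creep '[[0.825,0,4.4,-4,0,0,0],[0.825,0,4.6,-3.8,0,0,0],[0.825,0,4.8,-3.6,0,0,0],[0.825,0,0,0,0,0,0]]' 3; python3 - <<'E'
from h import *
F=[]
for n in range(2): g=grab_frame('wrist'); F.append(state()['force'])
print(np.mean(F,0).round(2)); st()
W=load('w10')
for p in [(340,210),(461,212)]: print(onz(W,*p,90).round(1))
E
```

```text
time_s: 12.2
ee_pos: [614.4, 181.9, 154.5]
ee_rot: [179.9, -0.0, 89.2]
force: [-0.4, 0.5, -0.6]
gripper_width: 16.0
[ 0.29 -0.22  0.24]
t 12.3 p [613.8 181.8 154. ] rot [ 1.7994e+02 -2.0000e-02  8.9250e+01] F [ 0.33 -0.13 -0.16] w 16.0 q [15. 26. 86. -0. 68. 16.]
[618.4 187.5  90. ]
[712.  184.7  90. ]
```

```bash
python3 -m creep '[[0.825,0,5.1,-1.5,0,0,0],[0.825,0,5.3,-1.5,0,0,0],[0.825,0,5.5,-1.2,0,0,0],[0.825,0,5.6,-1,0,0,0],[0.825,0,0,0,0,0,0]]' 3; python3 - <<'E'
from h import *
F=[]
for n in range(2): g=grab_frame('wrist'); F.append(state()['force'])
print(np.mean(F,0).round(2)); st()
g=snap('wrist','w11.png');g=snap('scene','s11.png');s=g['frame'][120:220,310:410][:,:,::-1];cv2.imwrite('pics/s11c.png',cv2.resize(s,None,fx=5,fy=5,interpolation=2))
E
```

```text
time_s: 12.92
ee_pos: [635.6, 181.5, 159.2]
ee_rot: [179.9, -0.0, 89.2]
force: [-0.7, 1.9, -0.3]
gripper_width: 16.0
[ 0.38  0.7  -0.46]
t 13.03 p [635.  181.5 159.1] rot [179.99  -0.    89.25] F [ 0.14  1.56 -0.24] w 15.8 q [15. 28. 82. -0. 70. 16.]
```

View pics/w11.png

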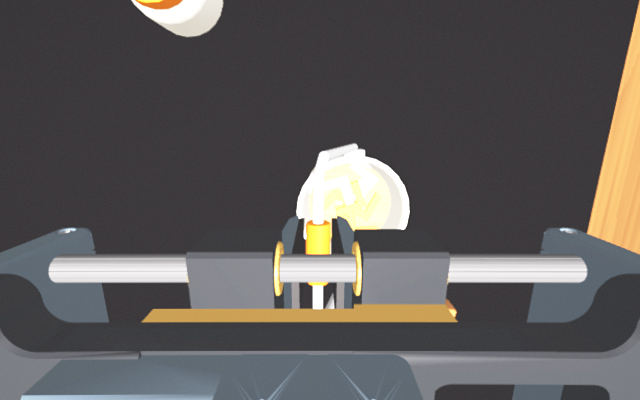

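View pics/s11c.png

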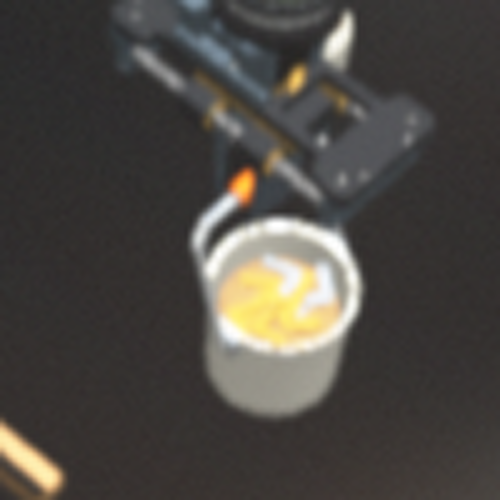

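```bash
python3 -m creep '[[0.825,0,5.8,-0.8,0,0,0],[0.825,0,5.9,-0.8,0,0,0],[0.825,0,6,-0.6,0,0,0],[0.825,0,6,-0.5,0,0,0],[0.825,0,5.3,-0.3,0,0,0]]' 3; python3 -m creep '[[0.825,0,0,0,0,0,0],[0.825,0,0,0,0,0,0]]'; python3 - <<'E'
from h import *
F=[]
for n in range(2): g=grab_frame('wrist'); F.append(state()['force'])
print(np.mean(F,0).round(2)); st()
g=snap('wrist','w12.png');g=snap('scene','s12.png');s=g['frame'][120:220,310:410][:,:,::-1];cv2.imwrite('pics/s12c.png',cv2.resize(s,None,fx=5,fy=5,interpolation=2))
E
```

```text
time_s: 13.75
ee_pos: [664.3, 181.1, 162.2]
ee_rot: [180.0, -0.0, 89.2]
force: [-1.2, -0.4, 0.4]
gripper_width: 15.8
time_s: 14.0
ee_pos: [663.8, 181.1, 162.1]
ee_rot: [180.0, -0.0, 89.2]
force: [-0.4, 0.7, -0.0]
gripper_width: 15.9
[ 0.07 -0.35  0.24]
t 14.1 p [663.7 181.2 162.2] rot [-180.     -0.     89.26] F [ 0.4  -0.52  0.5 ] w 15.7 q [14. 30. 78.  0. 72. 15.]
```

View pics/w12.png

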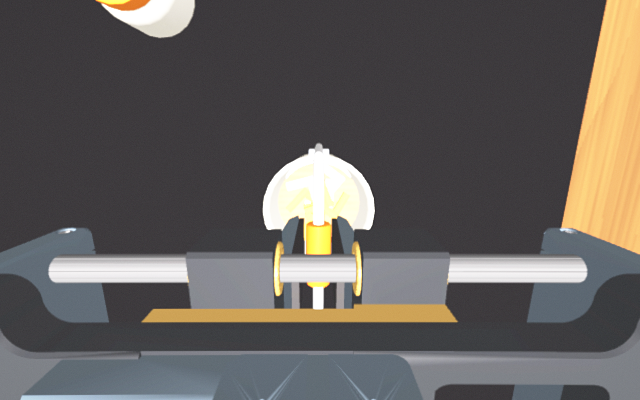

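View pics/s12c.png

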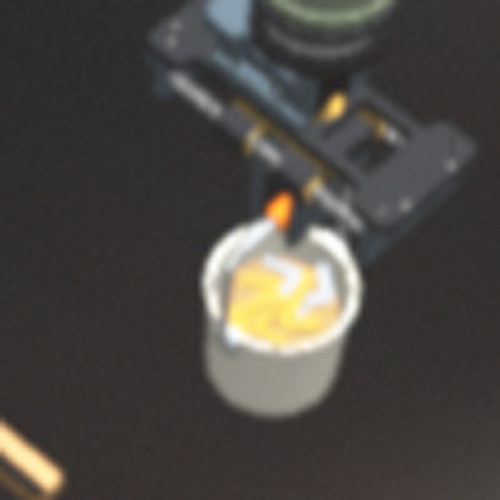

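```bash
python3 -m creep '[[0.86,0,0,0,0,0,0],[1,0,0,0,0,0,0],[1,0,0,0,0,0,0],[1,0,0,0,0,0,0]]' 35; python3 -c "
from h import *
st()"; python3 -m creep '[[1,0,0,-1,0,0,0],[1,0,0,-2,0,0,0],[1,0,0,-3,0,0,0],[1,0,0,-4,0,0,0],[1,0,0,-3,0,0,0]]' ; python3 -m creep '[[1,0,0,0,0,0,0],[1,0,0,0,0,0,0],[1,0,0,0,0,0,0]]'; python3 - <<'E'
from h import *
F=[]
for n in range(2): g=grab_frame('wrist'); F.append(state()['force'])
print(np.mean(F,0).round(2)); st()
g=snap('wrist','w13.png');g=snap('scene','s13.png');s=g['frame'][120:220,310:410][:,:,::-1];cv2.imwrite('pics/s13c.png',cv2.resize(s,None,fx=5,fy=5,interpolation=2))
E
```

```text
time_s: 14.7
ee_pos: [663.8, 181.2, 162.3]
ee_rot: [180.0, -0.0, 89.2]
force: [-0.5, -0.3, -0.1]
gripper_width: 13.0
t 14.7 p [663.8 181.2 162.3] rot [ 1.800e+02 -1.000e-02  8.925e+01] F [-0.53 -0.26 -0.07] w 13.0 q [14. 30. 78.  0. 72. 15.]
time_s: 15.32
ee_pos: [663.8, 181.2, 175.4]
ee_rot: [-180.0, -0.0, 89.3]
force: [0.3, -0.1, -7.1]
gripper_width: 13.2
time_s: 15.7
ee_pos: [663.7, 181.1, 175.1]
ee_rot: [-180.0, -0.0, 89.2]
force: [0.4, -0.1, -7.4]
gripper_width: 13.6
[-0.04  0.22 -7.84]
t 15.8 p [663.7 181.1 175.1] rot [-179.99   -0.     89.25] F [ 0.43 -0.37 -8.66] w 13.1 q [14. 30. 77.  0. 74. 15.]
```

View pics/w13.png

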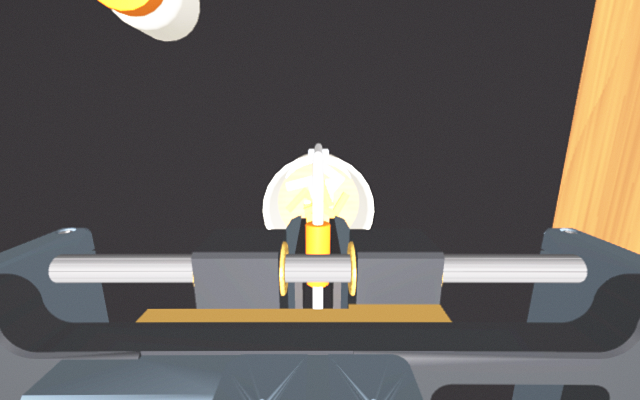

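View pics/s13c.png

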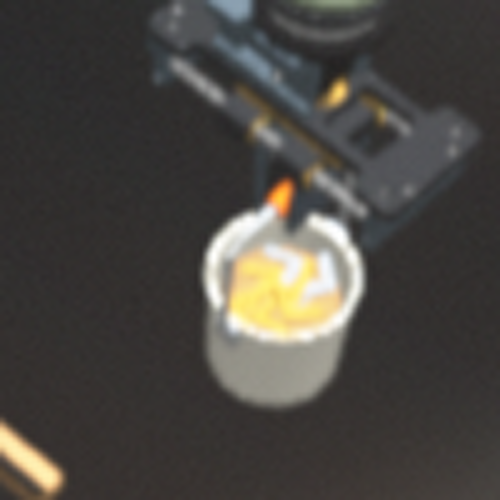

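```bash
python3 -m creep '[[1,0,0,-8,0,0,0],[1,0,0,-14,0,0,0],[1,0,0,-18,0,0,0],[1,0,0,-18,0,0,0],[1,0,0,-16,0,0,0]]'; python3 -m creep '[[1,0,0,-10,0,0,0],[1,0,0,-6,0,0,0]]'
python3 -m creep '[[1,-6,-8,0,0,0,0],[1,-12,-14,0,0,0,0],[1,-18,-20,0,0,0,0],[1,-22,-24,0,0,0,0],[1,-24,-24,0,0,0,0]]'
python3 -m creep '[[1,-26,-24,0,0,0,0],[1,-28,-20,0,0,0,0],[1,-30,-16,0,0,0,0],[1,-30,-12,0,0,0,0],[1,-30,-8,0,0,0,0]]'
python3 -m creep '[[1,-30,-4,0,0,0,0],[1,-30,0,0,0,0,0],[1,-30,0,0,0,0,0],[1,-26,0,0,0,0,0],[1,-18,0,0,0,0,0]]'
python3 -m creep '[[1,-12,0,0,0,0,0],[1,-7,0,0,0,0,0],[1,0,0,0,0,0,0],[1,0,0,0,0,0,0],[1,0,0,0,0,0,0]]'
python3 - <<'E'
from h import *
st()
g=snap('wrist','w14.png');g=snap('scene','s14.png');s=g['frame'][130:290,190:350][:,:,::-1];cv2.imwrite('pics/s14c.png',cv2.resize(s,None,fx=3.7,fy=3.7,interpolation=2))
g=snap('top','t14.png');s=g['frame'][160:250,320:420][:,:,::-1];cv2.imwrite('pics/t14c.png',cv2.resize(s,None,fx=6,fy=6,interpolation=2))
E
```

```text
time_s: 16.52
ee_pos: [664.1, 181.2, 251.4]
ee_rot: [179.9, -0.0, 89.3]
force: [-0.3, -0.8, -7.1]
gripper_width: 13.1
time_s: 16.77
ee_pos: [663.9, 181.2, 266.0]
ee_rot: [180.0, -0.0, 89.2]
force: [0.6, -0.5, -7.4]
gripper_width: 13.4
time_s: 17.4
ee_pos: [570.8, 99.4, 264.4]
ee_rot: [-179.9, 0.0, 89.3]
force: [0.4, -1.1, -7.5]
gripper_width: 13.3
time_s: 18.02
ee_pos: [488.8, -43.6, 264.9]
ee_rot: [-179.9, 0.0, 89.3]
force: [-0.2, -0.4, -8.5]
gripper_width: 13.0
time_s: 18.65
ee_pos: [484.0, -177.6, 264.8]
ee_rot: [-179.9, 0.0, 89.2]
force: [0.1, 0.6, -8.2]
gripper_width: 13.5
time_s: 19.27
ee_pos: [484.9, -195.0, 265.2]
ee_rot: [180.0, -0.0, 89.3]
force: [-0.3, 0.7, -7.6]
gripper_width: 13.5
t 19.27 p [ 484.9 -195.   265.2] rot [ 1.800e+02 -2.000e-02  8.929e+01] F [-0.28  0.66 -7.58] w 13.5 q [-23.  12.  91.   0.  77. -22.]
```

View pics/w14.png

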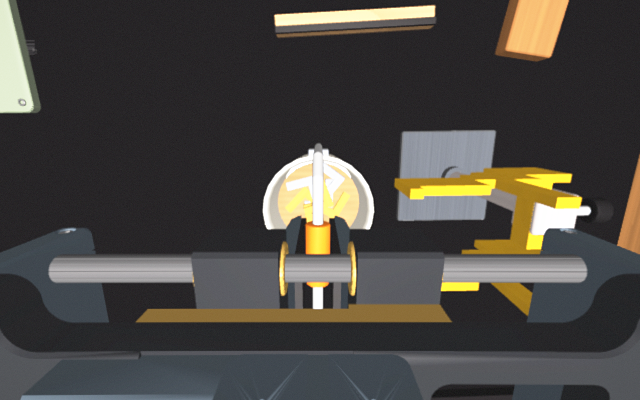

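View pics/s14c.png

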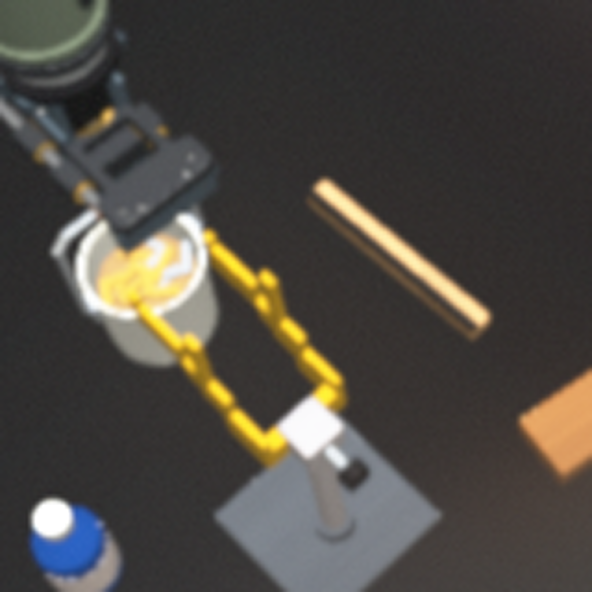

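View pics/t14c.png

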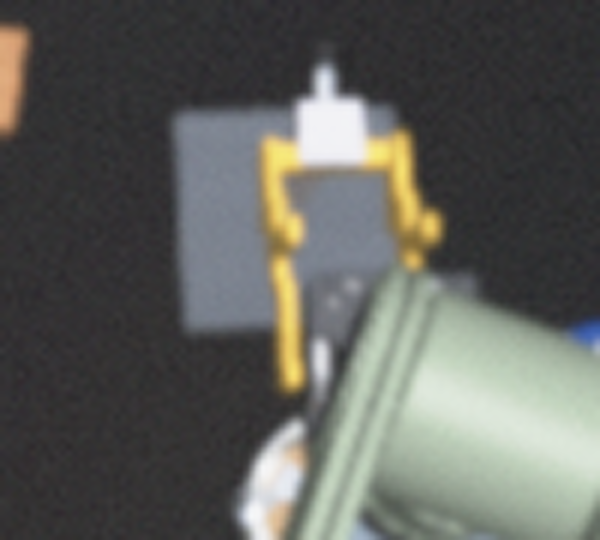

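```bash
python3 - <<'E'
import cv2
a=cv2.imread('pics/w14.png')
cv2.imwrite('pics/w14c.png',cv2.resize(a[120:300,380:600],None,fx=3.6,fy=3.2,interpolation=2))
E
```

```text
(no output)
```

View pics/w14c.png

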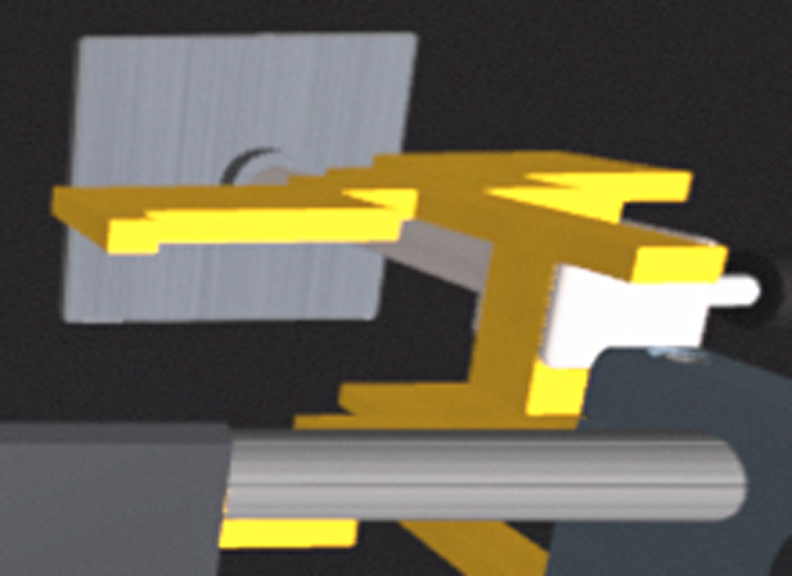

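```bash
python3 - <<'E'
from h import *
W=load('w14')
c=lambda x,y:(380+x/3.6,120+y/3.2)
for nm,p in [('tip front mid',(108,236)),('tip rear mid',(159,236)),('ledge rear mid',(400,223)),('bs front',(632,265)),('bs rear',(724,263))]:
    print(nm,[onz(W,*c(*p),z).round(1).tolist()[:2] for z in ((252,256,260) if 'tip' in nm else (244,248,252) if 'ledge' in nm else (278,282,286))], onplane(W,*c(*p),[0,-165,0],[0,1,0]).round(1))
# -y prong tip
print('−y ledge front?',[onz(W,*c(225,533),z).round(1).tolist() for z in (248,256)],'end',[onz(W,*c(356,533),z).round(1).tolist() for z in (248,256)])
# triangulate with scene tip
S=load('scene0');s=lambda x,y:(190+x/3.8,145+y/3.8)
print(tri((W,*c(134,236)),(S,*s(213,186))))
print(tri((W,*c(678,264)),(S,*s(275,228))))
E
```

```text
tip front mid [[544.1, -168.4], [542.9, -167.5], [541.6, -166.6]] [ 539.4 -165.   266.9]
tip rear mid [[553.0, -168.5], [551.5, -167.6], [550.1, -166.7]] [ 547.4 -165.   267.3]
ledge rear mid [[599.2, -168.1], [596.8, -167.3], [594.5, -166.4]] [ 590.6 -165.   258.5]
bs front [[614.7, -168.5], [611.4, -167.4], [608.1, -166.4]] [ 603.9 -165.   291.2]
bs rear [[628.2, -168.3], [624.6, -167.3], [621.0, -166.2]] [ 616.9 -165.   290.6]
−y ledge front? [[572.0, -235.5, 248.0], [568.4, -230.9, 256.0]] end [[597.2, -235.8, 248.0], [592.4, -231.1, 256.0]]
(array([ 545.17908567, -165.72989373,  262.63789716]), [np.float64(0.3152535569696738), np.float64(0.31525355696960355)])
(array([ 612.55130837, -164.96610885,  288.68342901]), [np.float64(0.6767875016460669), np.float64(0.6767875016461129)])
```

The wrist view shows the +y prong's tip top between u 410 and 424 (v≈194), the ledge end near u≈491 and the back-stop top between u 556 and 581 (v≈202). Using both views, δz is about +6. That puts the ledge top near z 254, the back-stop face near x 607 and the saddle near (600, -198.5, 237). I'll move in over the ledge.

```bash
python3 -m creep '[[1,-1,4,0,0,0,0],[1,-1,10,0,0,0,0],[1,-0.2,16,0,0,0,0],[1,0,20,0,0,0,0],[1,0,18,0,0,0,0]]'; python3 -m creep '[[1,0,14,0,0,0,0],[1,0,8,0,0,0,0],[1,0,5,0,0,0,0],[1,0,0,0,0,0,0],[1,0,0,0,0,0,0]]'
python3 - <<'E'
from h import *
st()
g=snap('wrist','w15.png');g=snap('scene','s15.png');s=g['frame'][130:290,190:350][:,:,::-1];cv2.imwrite('pics/s15c.png',cv2.resize(s,None,fx=3.7,fy=3.7,interpolation=2))
E
```

```text
time_s: 20.05
ee_pos: [554.9, -198.7, 264.9]
ee_rot: [180.0, -0.0, 89.3]
force: [-0.1, 0.6, -7.4]
gripper_width: 13.0
time_s: 20.68
ee_pos: [579.3, -199.0, 265.3]
ee_rot: [-180.0, -0.0, 89.2]
force: [-0.2, 0.5, -7.3]
gripper_width: 13.5
t 20.68 p [ 579.3 -199.   265.3] rot [-1.7996e+02 -1.0000e-02  8.9240e+01] F [-0.17  0.51 -7.3 ] w 13.5 q [-20.  20.  79.  -0.  80. -19.]
```

View pics/w15.png

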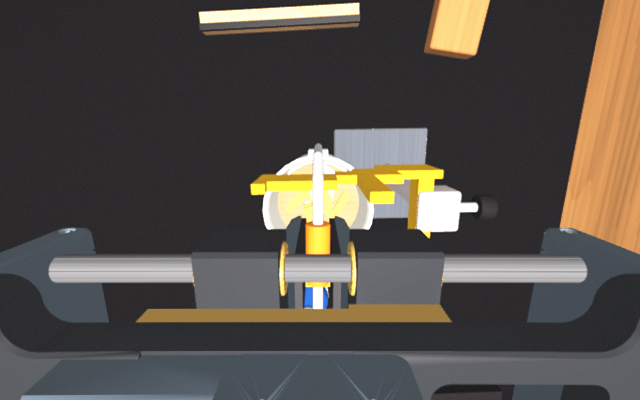

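View pics/s15c.png

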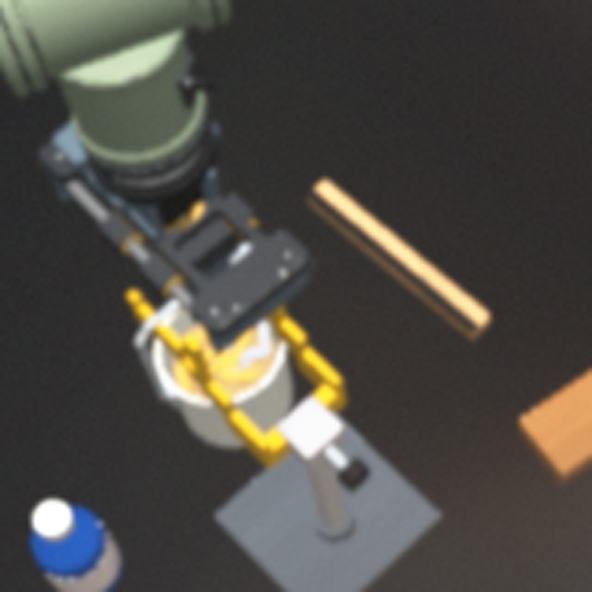

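```bash
python3 -m creep '[[1,0,0,4,0,0,0],[1,0,0,5,0,0,0],[1,0,0,3,0,0,0],[1,0,0,1,0,0,0],[1,0,0,0,0,0,0]]'; python3 -m creep '[[1,0,0,1,0,0,0],[1,0,0,1,0,0,0],[1,0,0,1,0,0,0],[1,0,0,0,0,0,0]]';  python3 -m creep '[[1,0,0,1,0,0,0],[1,0,0,1,0,0,0],[1,0,0,1,0,0,0],[1,0,0,0,0,0,0]]'
python3 - <<'E'
from h import *
F=[]
for n in range(2): g=grab_frame('wrist'); F.append(state()['force'])
print(np.mean(F,0).round(2)); st()
E
```

```text
time_s: 21.4
ee_pos: [579.9, -199.0, 252.2]
ee_rot: [-180.0, -0.0, 89.3]
force: [-0.3, 0.8, -7.6]
gripper_width: 13.4
time_s: 21.9
ee_pos: [579.8, -199.0, 249.1]
ee_rot: [-180.0, -0.0, 89.3]
force: [-0.1, 0.2, -7.7]
gripper_width: 13.2
time_s: 22.4
ee_pos: [579.8, -199.0, 246.1]
ee_rot: [-180.0, -0.0, 89.3]
force: [-0.9, 0.3, -7.2]
gripper_width: 13.4
[-0.09  0.81 -7.36]
t 22.5 p [ 579.8 -199.   246.2] rot [ 1.800e+02 -1.000e-02  8.925e+01] F [-0.12  0.6  -7.4 ] w 13.1 q [-20.  21.  81.   0.  78. -19.]
```

```bash
python3 -m creep '[[1,0,0,1,0,0,0],[1,0,0,0.5,0,0,0],[1,0,0,0,0,0,0]]';  python3 -m creep '[[1,0,0,0.8,0,0,0],[1,0,0,0,0,0,0]]'; python3 -m creep '[[1,0,0,0.8,0,0,0],[1,0,0,0,0,0,0]]'; python3 -m creep '[[1,0,0,0.8,0,0,0],[1,0,0,0,0,0,0]]'
python3 - <<'E'
from h import *
F=[]
for n in range(2): g=grab_frame('wrist'); F.append(state()['force'])
print(np.mean(F,0).round(2)); st()
E
```

```text
time_s: 22.88
ee_pos: [579.8, -198.9, 244.7]
ee_rot: [-180.0, -0.0, 89.3]
force: [0.4, -0.4, -7.8]
gripper_width: 13.2
time_s: 23.12
ee_pos: [579.8, -199.0, 243.8]
ee_rot: [-180.0, -0.0, 89.3]
force: [-0.5, 0.5, -7.3]
gripper_width: 13.0
time_s: 23.38
ee_pos: [579.8, -199.0, 243.0]
ee_rot: [-180.0, -0.0, 89.3]
force: [-0.3, 0.4, -7.3]
gripper_width: 13.1
time_s: 23.62
ee_pos: [579.9, -199.0, 242.5]
ee_rot: [180.0, 0.0, 89.3]
force: [-0.2, -0.3, -6.6]
gripper_width: 13.3
[-0.78 -0.06 -7.25]
t 23.73 p [ 579.9 -199.   242.5] rot [179.98   0.    89.25] F [-1.25  0.6  -7.63] w 13.4 q [-20.  21.  82.   0.  77. -19.]
```

```bash
python3 -m creep '[[1,0,0,0.8,0,0,0],[1,0,0,0,0,0,0]]';  python3 -m creep '[[1,0,0,0.8,0,0,0],[1,0,0,0,0,0,0]]'
python3 - <<'E'
from h import *
F=[]
for n in range(2): g=grab_frame('wrist'); F.append(state()['force'])
print(np.mean(F,0).round(2)); st()
E
```

```text
time_s: 23.98
ee_pos: [579.7, -199.0, 242.0]
ee_rot: [180.0, 0.0, 89.2]
force: [-1.6, 0.6, -4.5]
gripper_width: 13.2
time_s: 24.22
ee_pos: [579.5, -199.0, 241.5]
ee_rot: [-180.0, 0.0, 89.3]
force: [-3.8, 0.4, 0.6]
gripper_width: 13.4
[-5.    0.23  0.48]
t 24.32 p [ 579.5 -199.1  241.4] rot [-1.7999e+02  1.0000e-02  8.9250e+01] F [-4.85  0.02  0.43] w 13.7 q [-20.  21.  82.  -0.  77. -19.]
```

```bash
python3 -m creep '[[1,0,0,-1.5,0,0,0],[1,0,0,-1,0,0,0],[1,0,0,0,0,0,0],[1,0,0,0,0,0,0]]'
python3 - <<'E'
from h import *
F=[]
for n in range(2): g=grab_frame('wrist'); F.append(state()['force'])
print(np.mean(F,0).round(2)); st()
g=snap('wrist','w16.png');cv2.imwrite('pics/w16c.png',cv2.resize(g['frame'][130:290,230:470][:,:,::-1],None,fx=3.3,fy=3.3,interpolation=2));g=snap('scene','s16.png');s=g['frame'][180:270,210:300][:,:,::-1];cv2.imwrite('pics/s16c.png',cv2.resize(s,None,fx=6.6,fy=6.6,interpolation=2))
E
```

```text
time_s: 24.82
ee_pos: [580.2, -198.9, 242.6]
ee_rot: [180.0, -0.0, 89.3]
force: [0.4, 0.6, -7.4]
gripper_width: 13.2
[-0.52  0.44 -7.02]
t 24.93 p [ 580.  -198.9  242.7] rot [-1.7999e+02 -2.0000e-02  8.9250e+01] F [-0.12  0.31 -7.38] w 13.4 q [-20.  21.  82.   0.  78. -19.]
```

View pics/w16c.png

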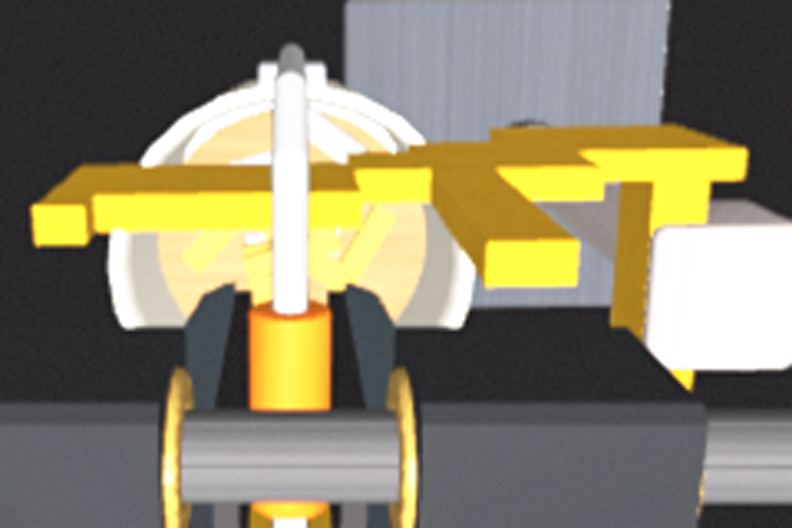

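View pics/s16c.png

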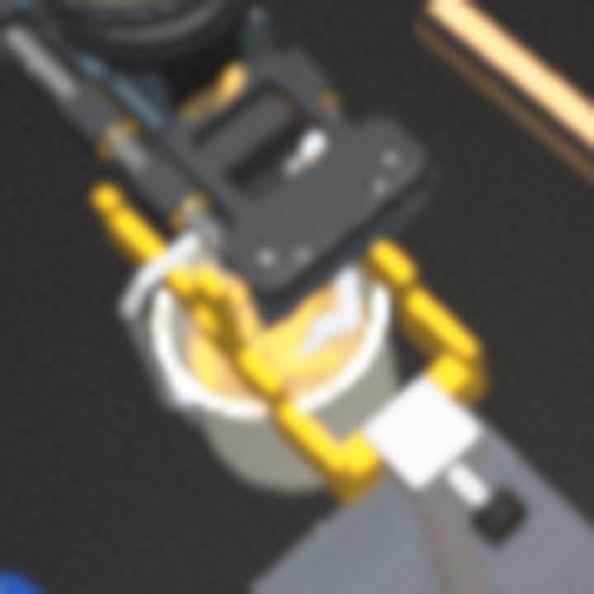

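The close wrist crop shows the wire at column 290 lying over the ledge, which spans columns 92 to 360. At 6.1 px/mm the wire is about 11.5 mm short of the ledge end, so the saddle centre is near x 598.5. I touched the ledge at TCP z≈242.3. Next I'll lift slightly and feel for the back-stop.

```bash
python3 -m creep '[[1,0,2,-1.3,0,0,0],[1,0,4,0,0,0,0],[1,0,5,0,0,0,0],[1,0,3,0,0,0,0],[1,0,2,0,0,0,0]]'; python3 -m creep '[[1,0,1,0,0,0,0],[1,0,1,0,0,0,0],[1,0,0,0,0,0,0]]'; python3 -m creep '[[1,0,1,0,0,0,0],[1,0,1,0,0,0,0],[1,0,0,0,0,0,0]]'
python3 - <<'E'
from h import *
F=[]
for n in range(2): g=grab_frame('wrist'); F.append(state()['force'])
print(np.mean(F,0).round(2)); st()
E
```

```text
time_s: 25.65
ee_pos: [596.1, -199.2, 244.4]
ee_rot: [-180.0, -0.0, 89.3]
force: [-0.1, 0.2, -7.5]
gripper_width: 13.1
time_s: 26.02
ee_pos: [597.8, -199.2, 244.5]
ee_rot: [180.0, -0.0, 89.3]
force: [-0.2, -1.5, -7.9]
gripper_width: 13.0
time_s: 26.4
ee_pos: [599.9, -199.2, 244.5]
ee_rot: [180.0, -0.0, 89.3]
force: [-0.2, -0.1, -8.2]
gripper_width: 13.2
[ 0.47 -0.39 -7.54]
t 26.5 p [ 599.8 -199.2  244.5] rot [-1.7999e+02 -1.0000e-02  8.9250e+01] F [ 0.64 -0.52 -7.81] w 13.3 q [-19.  23.  79.   0.  79. -19.]
```

```bash
python3 -m creep '[[1,0,1,0,0,0,0],[1,0,0,0,0,0,0]]'; python3 -m creep '[[1,0,1,0,0,0,0],[1,0,0,0,0,0,0]]'; python3 -m creep '[[1,0,0.7,0,0,0,0],[1,0,0,0,0,0,0]]'
python3 - <<'E'
from h import *
F=[]
for n in range(2): g=grab_frame('wrist'); F.append(state()['force'])
print(np.mean(F,0).round(2)); st()
E
```

```text
time_s: 26.75
ee_pos: [600.9, -199.2, 244.5]
ee_rot: [180.0, -0.0, 89.3]
force: [0.3, 0.2, -8.8]
gripper_width: 13.1
time_s: 27.0
ee_pos: [601.9, -199.3, 244.5]
ee_rot: [180.0, -0.0, 89.2]
force: [-0.2, -0.6, -7.7]
gripper_width: 13.2
time_s: 27.25
ee_pos: [602.6, -199.3, 244.5]
ee_rot: [-180.0, -0.0, 89.3]
force: [0.9, 0.1, -7.4]
gripper_width: 13.0
[ 0.67 -0.06 -7.45]
t 27.35 p [ 602.5 -199.2  244.5] rot [ 1.800e+02 -1.000e-02  8.925e+01] F [ 1.39 -0.07 -7.7 ] w 13.2 q [-19.  23.  78.   0.  79. -19.]
```

```bash
python3 -m creep '[[1,0,0.7,0,0,0,0],[1,0,0,0,0,0,0]]'; python3 -m creep '[[1,0,0.7,0,0,0,0],[1,0,0,0,0,0,0]]'
python3 - <<'E'
from h import *
F=[]
for n in range(2): g=grab_frame('wrist'); F.append(state()['force'])
print(np.mean(F,0).round(2)); st()
g=snap('wrist','w17.png');cv2.imwrite('pics/w17c.png',cv2.resize(g['frame'][130:290,230:470][:,:,::-1],None,fx=3.3,fy=3.3,interpolation=2))
E
```

```text
time_s: 27.6
ee_pos: [602.8, -199.2, 244.5]
ee_rot: [-179.9, -0.0, 89.3]
force: [-1.3, 0.3, -6.8]
gripper_width: 13.3
time_s: 27.85
ee_pos: [603.2, -199.2, 244.5]
ee_rot: [-179.9, -0.0, 89.3]
force: [-3.5, -0.2, -6.6]
gripper_width: 13.2
[-4.32  0.54 -6.38]
t 27.95 p [ 603.3 -199.2  244.5] rot [-1.7992e+02 -2.0000e-02  8.9260e+01] F [-4.3   0.41 -6.79] w 13.3 q [-19.  23.  78.  -0.  79. -19.]
```

View pics/w17c.png

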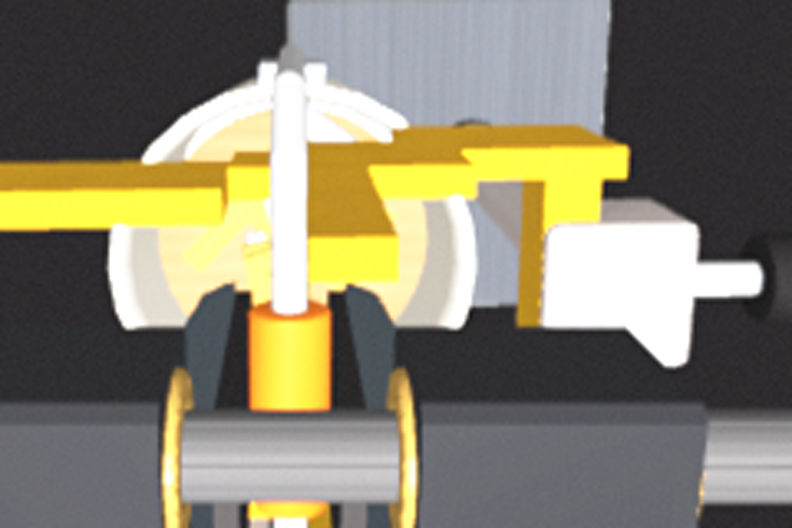

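Contact is felt at x≈602.7. The picture agrees: the wire (275–308) is up against the back-stop (308), past the ledge end (222). I'll back off to the saddle centre at about 598.7 and lower.

```bash
python3 -m creep '[[1,0,-2.5,0,0,0,0],[1,0,-2.7,0,0,0,0],[1,0,0,0,0,0,0],[1,0,0,0,0,0,0]]'; python3 -m creep '[[1,0,0,1,0,0,0],[1,0,0,2,0,0,0],[1,0,0,2,0,0,0],[1,0,0,1,0,0,0],[1,0,0,0,0,0,0]]'
python3 -m creep '[[1,0,0,2,0,0,0],[1,0,0,2,0,0,0],[1,0,0,1,0,0,0],[1,0,0,0,0,0,0]]'
python3 - <<'E'
from h import *
F=[]
for n in range(2): g=grab_frame('wrist'); F.append(state()['force'])
print(np.mean(F,0).round(2)); st()
E
```

```text
time_s: 28.5
ee_pos: [599.1, -199.3, 244.6]
ee_rot: [179.9, 0.0, 89.2]
force: [0.1, -0.5, -7.2]
gripper_width: 13.3
time_s: 29.12
ee_pos: [598.7, -199.2, 238.4]
ee_rot: [-180.0, -0.0, 89.3]
force: [-0.0, -0.8, -8.2]
gripper_width: 13.2
time_s: 29.62
ee_pos: [598.7, -199.2, 233.4]
ee_rot: [-180.0, -0.0, 89.3]
force: [-0.1, 1.1, -8.1]
gripper_width: 13.4
[-0.34 -0.57 -7.83]
t 29.73 p [ 598.8 -199.2  233.5] rot [179.99  -0.    89.25] F [-0.29 -0.9  -6.98] w 12.9 q [-19.  23.  80.   0.  77. -19.]
```

```bash
python3 -m creep '[[1,0,0,1.5,0,0,0],[1,0,0,2,0,0,0],[1,0,0,2,0,0,0],[1,0,0,1.5,0,0,0],[1,0,0,1,0,0,0]]'; python3 -m creep '[[1,0,0,0.8,0,0,0],[1,0,0,0.8,0,0,0],[1,0,0,0,0,0,0]]'; python3 -m creep '[[1,0,0,0.7,0,0,0],[1,0,0,0,0,0,0]]'; python3 -m creep '[[1,0,0,0.6,0,0,0],[1,0,0,0,0,0,0]]'
python3 - <<'E'
from h import *
F=[]
for n in range(2): g=grab_frame('wrist'); F.append(state()['force'])
print(np.mean(F,0).round(2)); st()
E
```

```text
time_s: 30.35
ee_pos: [598.7, -199.2, 225.4]
ee_rot: [-180.0, -0.0, 89.3]
force: [0.7, -0.9, -6.6]
gripper_width: 13.2
time_s: 30.72
ee_pos: [598.7, -199.3, 223.9]
ee_rot: [-180.0, -0.0, 89.2]
force: [-0.1, -0.1, -8.4]
gripper_width: 13.1
time_s: 30.98
ee_pos: [598.7, -199.2, 223.2]
ee_rot: [-180.0, -0.0, 89.3]
force: [-0.6, -0.7, -7.2]
gripper_width: 13.1
time_s: 31.22
ee_pos: [598.8, -199.3, 222.7]
ee_rot: [180.0, -0.0, 89.2]
force: [0.5, -0.1, -7.3]
gripper_width: 12.9
[-0.65 -0.22 -7.43]
t 31.32 p [ 598.8 -199.3  222.7] rot [179.99   0.    89.25] F [-0.55 -0.1  -7.51] w 13.1 q [-19.  23.  81.   0.  76. -19.]
```

```bash
python3 -m creep '[[1,0,0,0.6,0,0,0],[1,0,0,0,0,0,0]]'; python3 -m creep '[[1,0,0,0.6,0,0,0],[1,0,0,0,0,0,0]]'
python3 - <<'E'
from h import *
F=[]
for n in range(2): g=grab_frame('wrist'); F.append(state()['force'])
print(np.mean(F,0).round(2)); st()
E
```

```text
time_s: 31.58
ee_pos: [598.7, -199.3, 222.4]
ee_rot: [180.0, 0.0, 89.3]
force: [-1.7, -0.2, -4.9]
gripper_width: 13.3
time_s: 31.82
ee_pos: [598.6, -199.3, 222.0]
ee_rot: [180.0, 0.0, 89.3]
force: [-1.6, -0.4, -2.1]
gripper_width: 13.4
[-2.38  0.65 -2.11]
t 31.93 p [ 598.6 -199.3  221.9] rot [1.7999e+02 1.0000e-02 8.9250e+01] F [-2.34  0.68 -1.79] w 13.5 q [-19.  23.  81.  -0.  76. -19.]
```

```bash
python3 -m creep '[[1,0,0,0.4,0,0,0],[1,0,0,0,0,0,0]]'; python3 - <<'E'
from h import *
st()
g=snap('wrist','w18.png');cv2.imwrite('pics/w18c.png',cv2.resize(g['frame'][130:310,230:470][:,:,::-1],None,fx=3.3,fy=3.3,interpolation=2))
g=snap('scene','s18.png');s=g['frame'][180:270,210:300][:,:,::-1];cv2.imwrite('pics/s18c.png',cv2.resize(s,None,fx=6.6,fy=6.6,interpolation=2))
E
```

```text
time_s: 32.17
ee_pos: [598.5, -199.3, 221.6]
ee_rot: [180.0, 0.0, 89.2]
force: [-4.2, 0.6, 0.8]
gripper_width: 13.1
t 32.17 p [ 598.5 -199.3  221.6] rot [1.800e+02 1.000e-02 8.925e+01] F [-4.22  0.63  0.77] w 13.1 q [-19.  23.  81.  -0.  76. -19.]
```

View pics/w18c.png

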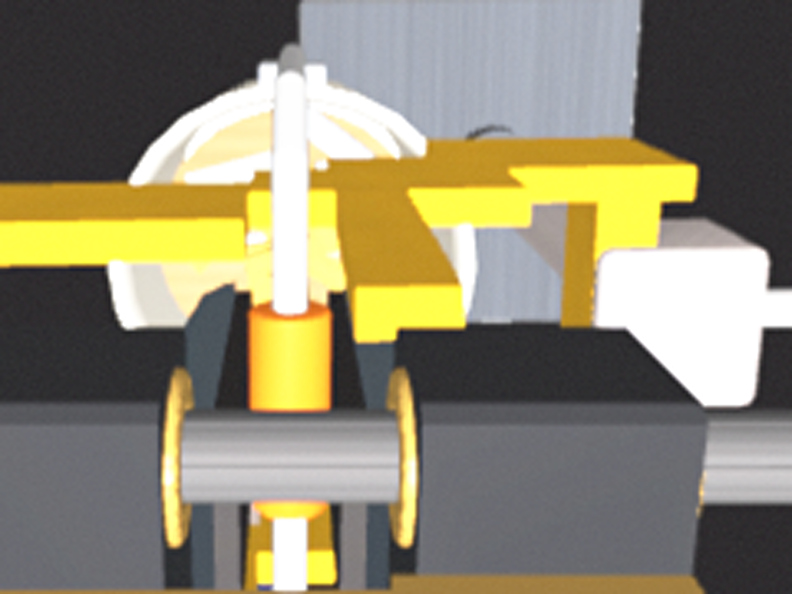

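View pics/s18c.png

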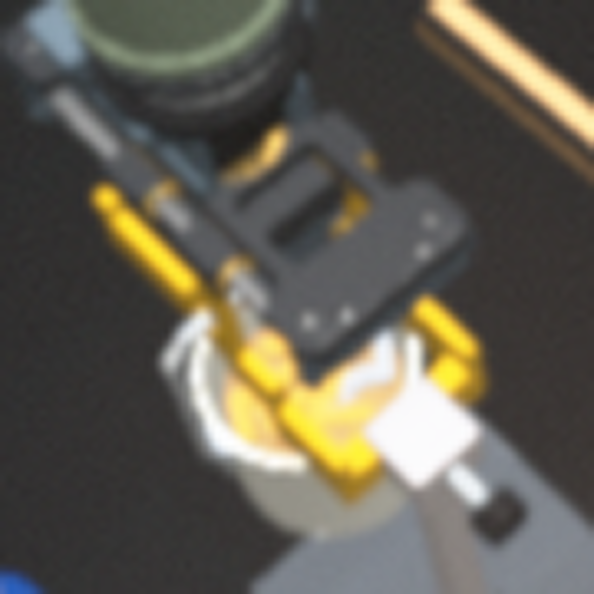

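The wire sits in the saddles of both prongs: it's at columns 275–308, inside floors spanning about 250–335. The hanger carries the weight. I'll release gently.

```bash
python3 -m creep '[[1,0,0,-0.4,0,0,0],[1,0,0,0,0,0,0]]' 12;  python3 -m creep '[[1,0,0,0,0,0,0],[1,0,0,0,0,0,0]]' 4; python3 -c "
from h import *
st()"; python3 -m creep '[[0.84,0,0,0,0,0,0],[0.82,0,0,0,0,0,0],[0.78,0,0,0,0,0,0],[0.7,0,0,0,0,0,0],[0.62,0,0,0,0,0,0]]'; python3 -m creep '[[0.6,0,0,0,0,0,0],[0.6,0,0,0,0,0,0],[0.6,0,0,0,0,0,0]]';python3 - <<'E'
from h import *
st()
g=snap('wrist','w19.png');cv2.imwrite('pics/w19c.png',cv2.resize(g['frame'][130:310,230:470][:,:,::-1],None,fx=3.3,fy=3.3,interpolation=2))
E
```

```text
time_s: 32.52
ee_pos: [598.8, -199.2, 221.6]
ee_rot: [180.0, -0.0, 89.3]
force: [-3.9, 0.3, 0.9]
gripper_width: 13.7
time_s: 32.78
ee_pos: [598.7, -199.3, 221.5]
ee_rot: [180.0, 0.0, 89.3]
force: [-3.6, 0.2, 1.6]
gripper_width: 13.7
t 32.77 p [ 598.7 -199.3  221.5] rot [179.99   0.    89.25] F [-3.64  0.22  1.6 ] w 13.7 q [-19.  23.  81.   0.  76. -19.]
time_s: 33.4
ee_pos: [599.0, -199.2, 221.4]
ee_rot: [180.0, -0.0, 89.3]
force: [0.6, 0.7, -0.3]
gripper_width: 33.6
time_s: 33.78
ee_pos: [598.7, -199.2, 221.4]
ee_rot: [180.0, -0.0, 89.2]
force: [0.6, -0.3, 0.5]
gripper_width: 36.8
t 33.77 p [ 598.7 -199.2  221.4] rot [ 1.800e+02 -1.000e-02  8.925e+01] F [ 0.55 -0.33  0.51] w 36.8 q [-19.  23.  81.   0.  76. -19.]
```

View pics/w19c.png

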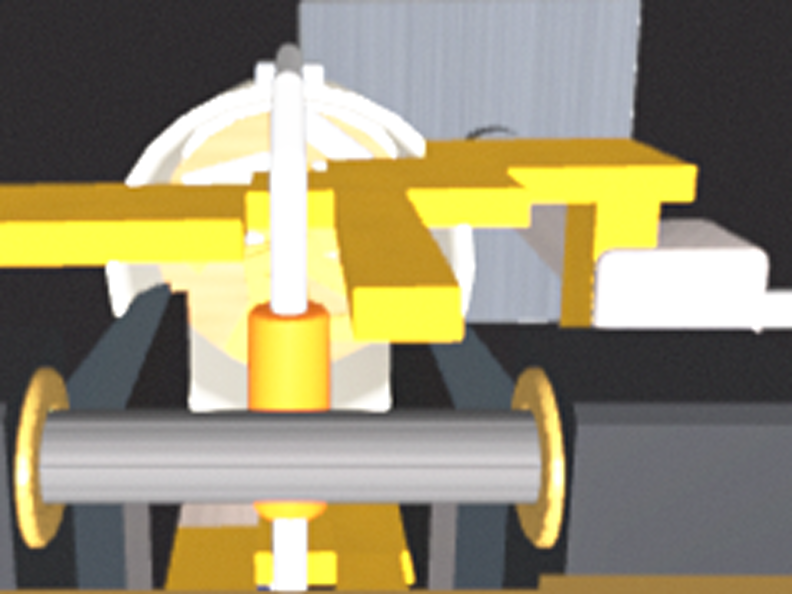

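```bash
python3 -m creep '[[0.6,0,0,-4,0,0,0],[0.6,0,0,-8,0,0,0],[0.6,0,0,-12,0,0,0],[0.6,0,0,-18,0,0,0],[0.6,0,0,-24,0,0,0]]'; python3 -m creep '[[0.6,0,0,-28,0,0,0],[0.6,0,0,-28,0,0,0],[0.6,0,0,-20,0,0,0],[0.6,0,0,0,0,0,0]]'; python3 -m creep '[[0.6,20,-20,0,0,0,0],[0.6,35,-40,0,0,0,0],[0.6,35,-40,0,0,0,0],[0.6,30,-30,0,0,0,0],[0.6,15,-15,0,0,0,0]]';  python3 -m creep '[[0.6,0,0,0,0,0,0],[0.6,0,0,0,0,0,0],[0.6,0,0,0,0,0,0]]'; python3 - <<'E'
from h import *
st()
g=snap('wrist','w20.png')
g=snap('scene','s20.png');s=g['frame'][150:290,200:340][:,:,::-1];cv2.imwrite('pics/s20c.png',cv2.resize(s,None,fx=4.2,fy=4.2,interpolation=2))
g=snap('top','t20.png');s=g['frame'][150:250,190:440][:,:,::-1];cv2.imwrite('pics/t20c.png',cv2.resize(s,None,fx=3.2,fy=3.2,interpolation=2))
E
```

```text
time_s: 34.45
ee_pos: [598.6, -199.2, 288.5]
ee_rot: [-180.0, -0.0, 89.3]
force: [-0.1, 0.5, 0.2]
gripper_width: 36.4
time_s: 34.95
ee_pos: [599.3, -199.4, 366.0]
ee_rot: [179.7, 0.1, 89.2]
force: [0.1, 0.4, -0.0]
gripper_width: 36.5
time_s: 35.58
ee_pos: [453.8, -61.2, 363.3]
ee_rot: [-180.0, -0.0, 89.3]
force: [0.2, -0.6, 1.0]
gripper_width: 37.1
time_s: 35.95
ee_pos: [456.4, -63.1, 362.9]
ee_rot: [-180.0, 0.0, 89.2]
force: [-0.9, -0.6, -0.5]
gripper_width: 36.7
t 35.95 p [456.4 -63.1 362.9] rot [-179.96    0.     89.2 ] F [-0.87 -0.61 -0.46] w 36.7 q [-9.  4. 87. -0. 89. -8.]
```

View pics/w20.png

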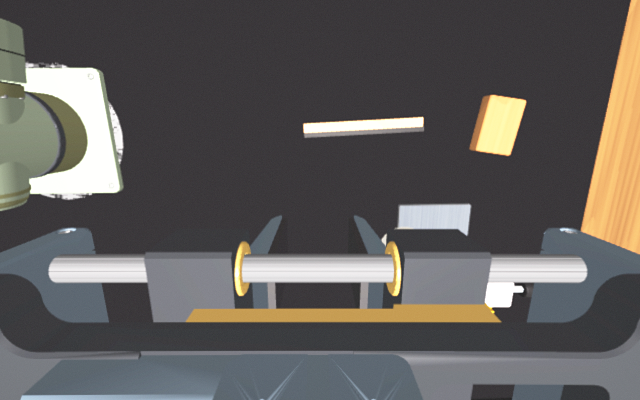

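View pics/s20c.png

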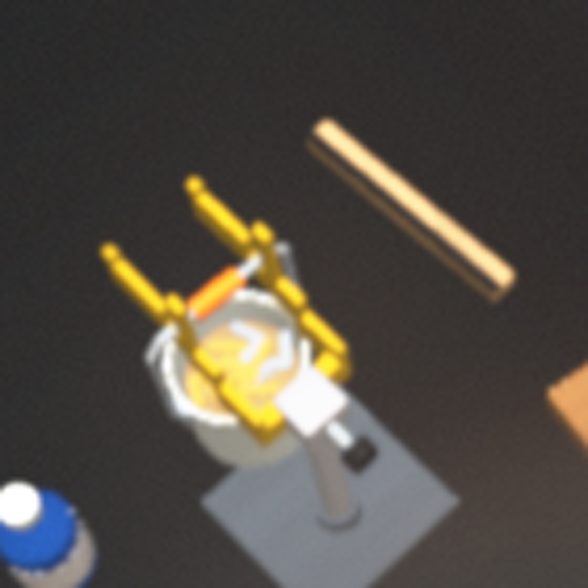

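View pics/t20c.png

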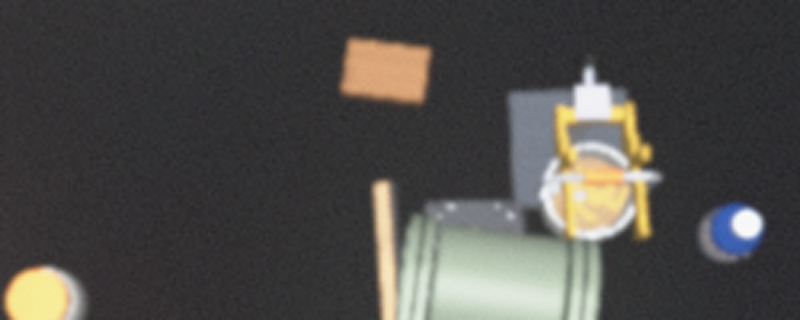

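The pail hangs from both prongs with the sleeve between them, and the bystanders look unmoved. I'll check sleeve height, pail position and stillness with numbers.

```bash
python3 - <<'E'
from h import *
T=load('t20');S=load('s20')
t=lambda x,y:(190+x/3.2,150+y/3.2); s=lambda x,y:(200+x/4.2,150+y/4.2)
print('sleeve',tri((T,*t(602,177)),(S,*s(217,291))))
print('rim at z147',onz(T,*t(590,191),147).round(1))
def f(n): return grab_frame(n)['frame'].astype(int)
a=f('scene')[150:290,200:340]
for _ in range(10): g=grab_frame('top')
b=f('scene')[150:290,200:340]; print('diff mean/max',abs(a-b).mean(),abs(a-b).max(), 'vs s20',abs(S['frame'].astype(int)[150:290,200:340]-b).mean())
S0=load('scene0')['frame'].astype(int)
for n,(x0,y0,x1,y1) in dict(tub=(355,108,385,142),block=(325,225,370,262),mould=(290,185,325,222),bottle=(195,260,226,295)).items():
    c=f('scene');print(n,abs(c-S0)[y0:y1,x0:x1].mean().round(2))
st()
E
```

```text
sleeve (array([ 598.65123994, -198.15504402,  238.28985405]), [np.float64(1.0687911244428794), np.float64(1.0687911244428618)])
rim at z147 [ 598.4 -199.7  147. ]
diff mean/max 1.1264115646258503 7 vs s20 1.1135204081632653
tub 1.39
block 1.83
mould 1.62
bottle 1.43
t 36.9 p [455.5 -62.3 363.5] rot [179.99  -0.    89.25] F [-0.87 -0.08 -0.07] w 36.3 q [-9.  4. 87.  0. 89. -8.]
```

The sleeve is at (598.7, -198.2, 238), against an expected seat of (598.7, -199, 237). The rim is centred directly below it, nothing is moving, and the bystanders are unchanged. Handing in.

```bash
python3 -c "
from workcell import job_done
print(job_done())"
```

```text
the job is handed in; nothing more can be done
None
```

The pail is hanging on the yellow hanger by its bail, with the wire down in the rear saddles of both prongs. I handed it in at about 37 s, with the arm clear of everything.

**What I did**
- **Bail:** I took the orange sleeve lightly and swung the bail upright while the pail stood on the bench. Light gripping alone pushed on the pail with up to about 6 N, so from about 27° I opened the fingers into a loose cage. The bail then followed its own arc with little or no force.
- **Hanging:** I gripped the sleeve firmly and lifted the pail, which weighs about 7.5–8 N. I felt for the ledge and back-stop, then lowered the wire into the saddles, where it touched down at the expected height. The highest contact on the hanger was about 8–9 N.

**Last checks**
- **Position:** the sleeve is at about (599, -198, 238), within 1–2 mm of the saddle I found by touch. The pail rim is centred under it, so the pail hangs straight.
- **Stillness:** pictures half a second apart differ only by noise.
- **Other things:** the tub, block, moulding and bottle look unchanged from the first picture.

**What disagreed**
- **Prong height:** the first top and scene views put the prong tips near z 257, but the wrist views and touch put them near 262. I used the touch result.
- **Pail position:** its measured centre moved by about 1 mm during the swing, which is within measuring error.

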